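Unload the cold bench kiln

ROBOT

A 6-joint arm with a two-finger parallel gripper is mounted at the origin on the work surface. World frame = base frame: x ahead of the robot, y to its left, z up, the work surface at z = 0. Lengths are in mm, angles in rad, forces in N, time in s.
With the tool pointing down it reaches from about 350 to 775 mm from the base axis. Payload 7.3 kg.
Tool frame: the origin (TCP) lies at the very end of the fingers, on their centre line; the grasp point (between the pads) lies 19 mm behind it; x points along the fingers, z is the direction in which the jaws open and shut, and the axes are right-handed (so a half turn about x gives the same grasp; the last joint's range is limited). The gripper opens to 92 mm and grips with 3 to 60 N. Pads are 19 mm wide; open, the fingers measure 130 mm over their backs; the gripper's body (75 mm by 190 mm) begins 47 mm behind the grasp point.
Start: joints at [1.091, 0.342, 1.524, -0, 1.275, -0.146], TCP at [171.996, 496.049, 205.641] pointing down, gripper open.
Joint ranges: [-2.53, 2.53], [-0.77, 2.02], [0.04, 2.7], [-1, 4.14], [0.28, 2.66], [-3.11, 3.11]. Speed limits (rad/s): [2.57, 2.57, 3.14, 3.14, 3.14, 3.14].

INTERFACE

Orientations are given as [roll, pitch, yaw] about the fixed x, y, z axes, in that order (R = Rz(yaw) Ry(pitch) Rx(roll)).
In Python, from plant import * gives the robot as it stands.
- The arm moves only by the shell command python3 -m creep 'ROWS'. ROWS is JSON, a list of rows, each an object of numbers: "tx", "ty", "tz": the shift along the tool's x, y, z in cm; "wx", "wy", "wz": the turn, a rotation vector about the tool's x, y, z in rad; "gripper": the closure, from -1 (fully open) to 1 (shut). A call has 1 to 8 rows; each row is the pose to reach, as a shift and turn from the pose commanded when the call began, along the tool's axes at that moment; what a row does not reach only later rows make up. A row lasts 1/12 s, in which the tool goes at most 41.7 mm and 7.16 degrees, less where a joint would pass 70% of its speed; a pose out of reach is approached as far as the arm can. A call with a gripper value outside its range is refused whole. The fingers move at their own pace and stop on an object; the grip force is fixed at half the most. Time passes only in rows, so rows that repeat a pose let the fingers close. It gives the time, the measured TCP pose, the force and the opening at its end, in the units of the state.
- get_obs(): the state, without advancing time (a new reading comes with each control period).
- capture(name): name is "scene" or "top" or "wrist"; returns a dict with "frame" (400x640x3 uint8, red, green, blue), "z_map" (400x640 float32, mm along the optical axis (not along the pixel's ray), 0 where there is no reading), "vertical_fov" (degrees; the focal length in pixels is half the picture's height over the tangent of half this angle, whatever the lens; pixels are square), "cx", "cy" (the principal point, pixels), "k1" (the pictures are not rectified: a ray, as slopes to the right and down, at radius r is drawn at 1 + k1 r^2 times it, then the intrinsics apply), "xyz" and "rotation" of the camera in the world. Camera axes: x right, y down, z forward; pixel columns grow to the right and rows downward; lengths in mm; the calibration is good to about 2 mm. A picture is of the moment at which its call begins.
- close_job(): hands the job in, once; it reports no verdict.
The state is a dict: "time": time; "joint_positions": joint angles; "dq": joint speeds; "tau": joint torques, N m; "tool_pos": TCP position; "tcp_rot": TCP orientation; "contact_force": force on the tool from outside, world axes, zero at the start; "moment": the same for the moment, N m; "grip_width": finger opening in mm.
Only numpy, scipy, OpenCV 4.12 (cv2) and the standard library are available. Lean on these libraries where they do the work, as an engineer would, in place of code of your own. Each camera call takes 0.05 s, during which the arm holds its last target.

TASK

The little bench kiln has cooled down overnight: swing its lid right back until it bears firmly against its stop bolt, without banging or straining it. Then lift the round firing pan out of the chamber, carry it level, and stand it gently, upright and well on the white soldering board, leaving the lid back on its stop and the other things on the bench where they are.

Things in the scene. Friction and masses are not known exactly. Their poses are not given: they have to be found in the camera images.
- kiln: Small top-loading bench kiln, fixed: steel shell over pale firebrick, 150 mm (x) by 168 mm (y), rim 110 mm high. Origin: centre of its underside, on the bench; z up; its front (dark control panel, lid handle) faces its own -x. The open-topped chamber is centred on the origin, 100 mm (x) by 118 mm (y), its floor 37 mm above the bench.
- lid (a joint): Lid angle in rad: 0 shut, grows as it opens up and back about the kiln's y through lid_hinge. Firebrick slab under steel, 150 x 168 x 26 mm, 0.36 to 0.54 kg. Stiff hinge (0.55 N m friction): it stays wherever it is left. Raising it at the bar takes 4 to 6 N near shut, 1 to 3 N past upright, and at the stop 3 to 5 N more per mm.
- lid_hinge (a point): Point on the lid's hinge axis, at the middle of the kiln's back edge: 88 mm behind the kiln's origin (its +x) and 112 mm above the bench. Its axes are the kiln's.
- lid_bar (a point): Middle of the lid's handle: straight round dark bar, 12 mm thick, 110 mm long, along the kiln's y, on two 10 mm posts at its ends that stand out from the lid's front edge; 32 mm clear gap between bar and lid. With the lid shut it lies 192 mm in front of and 13 mm above the hinge axis, so it runs on a 192.4 mm circle about it. The frame turns with the lid.
- bracket (a point): Top of the upright steel stop bracket (36 mm wide) behind the kiln, 168 mm behind its origin, 186 mm up. Through it runs the stop bolt, round head 16 mm across, facing the lid, screwed in or out by its last user: the lid meets it at 1.71 to 1.93 rad, not measured. 6 to 8 N at the bar seats the lid firmly; over about 15 N there (50 N at the bolt) strains it. Meet it at under 50 mm/s.
- pan: Round steel firing pan with its cover on, loose, standing in the kiln chamber: 48 mm across, 62 mm high, 0.2 to 0.33 kg. Origin: centre of its underside; z up along its axis.
- board: White soldering board, fixed flat on the bench to one side of the kiln, 130 by 130 by 16 mm. Origin: centre of its underside; its top is 16 mm above the bench.
- tray: Black open tray of abrasive sticks, 125 by 95 by 28 mm, loose, on the other side of the kiln; leave it alone. Origin: centre of its underside.
- hammer: Small hammer lying on the bench, 220 mm long, loose; leave it alone. Origin near its middle, on the bench.
- saw: Jeweller's saw frame with a turned wooden handle lying on the bench, 270 by 95 mm, loose; leave it alone. Origin: where handle side and frame meet, on the bench.
- jar: Small amber glass jar with steel cap, 48 mm across, 55 mm high, loose; leave it alone. Origin: centre of its underside.
Not all that is in view belongs to the job. Of the things that look like the board, the smaller one is meant.

How it is judged:
By the outcome, as a careful person would: the job done as asked, in the order asked, and still so for the second after the job is handed in, with the robot touching nothing.
It also fails if it takes over 72 s, if anything falls off the work surface, if the arm or the gripper's body presses on something with over 40 N, if the wrist force passes 120 N, or if a joint passes its speed limit or range.

## Working session

There is one attempt and no reset: what is moved stays moved. The work goes in short steps, Python scripts to look and compute and a shell command to move; the robot and the scene stay as the last step left them, time stands still between calls to the robot, and variables do not carry over. Pictures are saved under pics/ and viewed, and the job is handed in when it is done.

```bash
ls; mkdir -p pics
python3 - <<'E'
from plant import *
import cv2,pickle
print(get_obs())
for n in ["scene","top","wrist"]:
    c=capture(n); pickle.dump(c,open(f"{n}0.pkl","wb"))
    cv2.imwrite(f"pics/{n}0.png",c["frame"][:,:,::-1]); print(n,{k:v for k,v in c.items() if k not in("frame","z_map")})
E
```

```text
pics
{'time': 0.0, 'joint_positions': array([ 1.09100883e+00,  3.42742172e-01,  1.52501806e+00, -6.73389421e-06,
        1.27544132e+00, -1.45985530e-01]), 'dq': array([-3.67542662e-04, -1.71958521e-03, -8.99733252e-05, -4.28184326e-04,
       -1.40305478e-03, -2.80334970e-04]), 'tau': array([ 1.58747025e-03, -4.31255114e+01, -2.44218117e+01,  7.18911644e-02,
        5.61749493e-02, -1.27872236e-04]), 'tool_pos': array([171.77112981, 495.62263692, 204.9345567 ]), 'tcp_rot': array([ 2.9996093 ,  1.56918741, -2.04657968]), 'contact_force': array([-0.29898904, -0.1176232 ,  0.12660179]), 'moment': array([-0.00736938,  0.01611958,  0.01719858]), 'grip_width': 91.95052814334579}
scene {'vertical_fov': 55.629095321058614, 'cx': 318.7635172449802, 'cy': 198.73800838980233, 'k1': 0.004365923172198139, 'xyz': array([ 802.51534509,  550.16447142, 1085.52360586]), 'rotation': array([-2.53482146, -0.00624732,  2.58355773])}
top {'vertical_fov': 48.625166774947964, 'cx': 318.81524914139, 'cy': 196.10609005622214, 'k1': -0.06847859886047317, 'xyz': array([ 369.62018044,  -18.47394781, 1548.65506613]), 'rotation': array([-3.07311583,  0.01819621, -1.57643543])}
wrist {'vertical_fov': 70.79880846320836, 'cx': 320.31941099603836, 'cy': 203.90221805694168, 'k1': -0.03604977475039059, 'xyz': array([107.27593755, 518.14096023, 384.28798469]), 'rotation': array([2.88111363e+00, 2.26854000e-03, 1.23639275e+00])}
```

View pics/scene0.png

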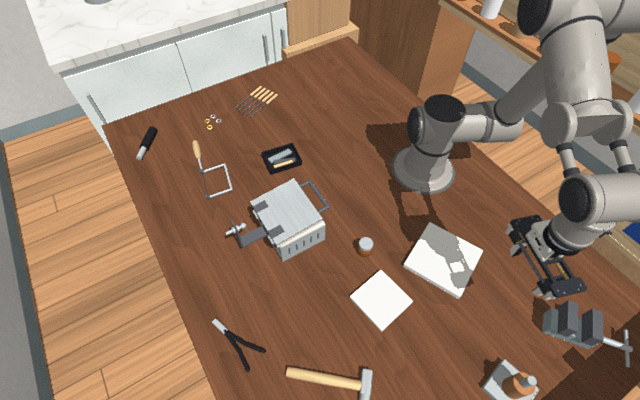

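View pics/top0.png

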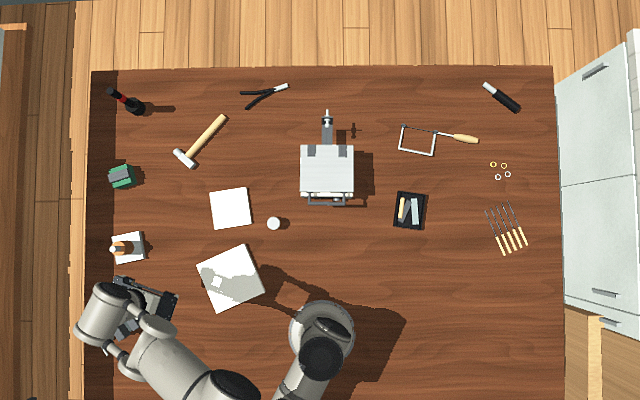

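The scene view shows the kiln at about (288,215), its handle facing the robot at (316,195), the smaller white board at (381,300), a bigger decoy at (443,260), and the jar at (365,245). In the top view these are the kiln (327,172), the bar (326,203), the board (231,208) and the jar (274,223).

```bash
cat > h.py <<'E'
import numpy as np,cv2,pickle
from scipy.spatial.transform import Rotation as R
def rot(r): return R.from_euler('xyz',r).as_matrix()
def cloud(c):
    H,W=c["z_map"].shape; f=H/2/np.tan(np.radians(c["vertical_fov"]/2))
    K=np.array([[f,0,c["cx"]],[0,f,c["cy"]],[0,0,1.]])
    u,v=np.meshgrid(np.arange(W),np.arange(H))
    p=cv2.undistortPoints(np.stack([u,v],-1).reshape(-1,1,2).astype(np.float64),K,np.array([c["k1"],0,0,0.])).reshape(H,W,2)
    z=c["z_map"]; P=np.dstack([p[...,0]*z,p[...,1]*z,z])
    X=P@rot(c["rotation"]).T+c["xyz"]; X[z==0]=np.nan
    return X
def proj(c,X):
    H=400; f=H/2/np.tan(np.radians(c["vertical_fov"]/2))
    p=(np.atleast_2d(X)-c["xyz"])@rot(c["rotation"]); s=p[:,:2]/p[:,2:]
    r2=(s**2).sum(1,keepdims=True); s=s*(1+c["k1"]*r2)
    return s*f+[c["cx"],c["cy"]]
def rectfit(X,m):
    pts=X[m][:,:2].astype(np.float32); return cv2.minAreaRect(pts)
E
python3 - <<'E'
from h import *
for n in ["scene","top"]:
    c=pickle.load(open(n+"0.pkl","rb")); X=cloud(c); g=c["frame"].astype(int)
    x,y,z=X[...,0],X[...,1],X[...,2]
    print(n,"bench z",np.nanmedian(z[(abs(x-450)<200)&(abs(y)<300)&(z<30)]))
    kt=(z>128)&(z<150)&(x>300)&(x<750)&(abs(y)<150)&(g.min(2)>120)
    print("lid top",kt.sum(),rectfit(X,kt),np.nanmedian(z[kt]), np.nanmin(x[kt]),np.nanmax(x[kt]),np.nanmin(y[kt]),np.nanmax(y[kt]))
    for nm,(u,v) in dict(scene=dict(board=(381,300),jar=(365,242),handle=(316,195),tray=(281,158),big=(430,260)),top=dict(board=(231,208),jar=(274,223),handle=(326,204),tray=(409,210),big=(245,265)))[n].items(): print(nm,X[v,u])
    b=(g.min(2)>190)&(z>8)&(z<26)&(x>300)&(x<600)&(y>80)&(y<450)
    k,l,s,ce=cv2.connectedComponentsWithStats(b.astype(np.uint8))
    for i in range(1,k):
        if s[i,4]>200: print("white",s[i],rectfit(X,l==i),np.median(z[l==i]))
    h=(z>105)&(z<150)&(x>250)&(x<480)&(abs(y)<150)&(g.max(2)<110)
    k,l,s,ce=cv2.connectedComponentsWithStats(h.astype(np.uint8),connectivity=8)
    for i in range(1,k):
        if s[i,4]>15: print("dark",s[i],rectfit(X,l==i),np.median(z[l==i]))
    t=(z>160)&(z<260)&(x>550)&(x<850)&(abs(y)<100)
    if t.sum()>3: print("bracket",t.sum(),rectfit(X,t),np.nanmax(z[t]))
E
```

```text
scene bench z 1.8100885118769838
lid top 1727 ((542.3096923828125, -20.945785522460938), (174.45620727539062, 184.07342529296875), 89.8441390991211) 145.1137514278114 450.4321808349939 634.4017457936955 -108.3294063926453 66.33450557750768
board [440.08339148 322.33979136  17.75387922]
jar [383.05922789 158.35699067  54.74928891]
handle [ 397.16847471 -104.71999511   -1.05337823]
tray [ 420.71897232 -316.4601264     2.5177245 ]
big [237.67690596 302.44376836  24.36096848]
white [ 350  270   62   61 1931] ((436.9011535644531, 317.2152099609375), (132.3415069580078, 128.84451293945312), 8.646233558654785) 17.45214103453236
dark [308 182  18  26  44] ((448.18341064453125, -16.39371109008789), (102.67053985595703, 9.047431945800781), 86.073974609375) 148.15885742301464
bracket 125 ((712.7005615234375, -21.566143035888672), (31.08218002319336, 54.934810638427734), 62.97650146484375) 190.207160898501
top bench z 0.0619587161918389
lid top 1873 ((538.2526245117188, -17.894981384277344), (189.5143280029297, 168.38136291503906), 0.22383087873458862) 144.55349472616194 443.5993901709867 632.6805174657703 -102.2707162806346 66.65323404529958
board [435.42214126 315.1354993   16.67831736]
jar [382.26105964 160.69559192  49.57068249]
handle [440.67515559 -16.1426882  146.99165931]
tray [ 425.3029908  -306.8691814    -4.58763233]
big [238.21666831 264.81040205  19.05189549]
white [ 210  188   41   41 1325] ((435.0665283203125, 320.1413269042969), (129.11529541015625, 129.2647247314453), 8.623013496398926) 16.137373401697005
bracket 103 ((710.60400390625, -20.112693786621094), (54.47425842285156, 33.35268020629883), 25.399322509765625) 188.99828033883932
```

Run:
```python
import cv2
a=cv2.imread("pics/scene0.png")[160:280,210:350];cv2.imwrite("pics/s0z.png",cv2.resize(a,None,fx=5,fy=5,interpolation=cv2.INTER_CUBIC))
a=cv2.imread("pics/top0.png")[100:240,200:380];cv2.imwrite("pics/t0z.png",cv2.resize(a,None,fx=4,fy=4,interpolation=cv2.INTER_CUBIC))
```

```text
(no output)
```

View pics/s0z.png

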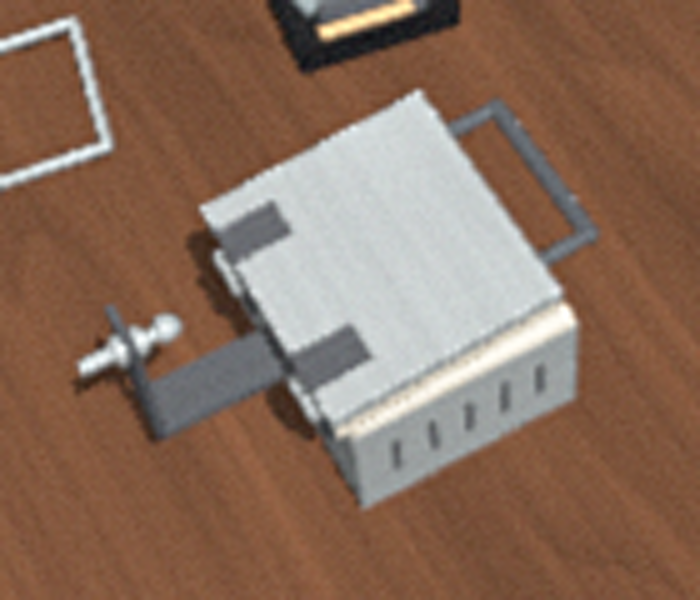

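View pics/t0z.png

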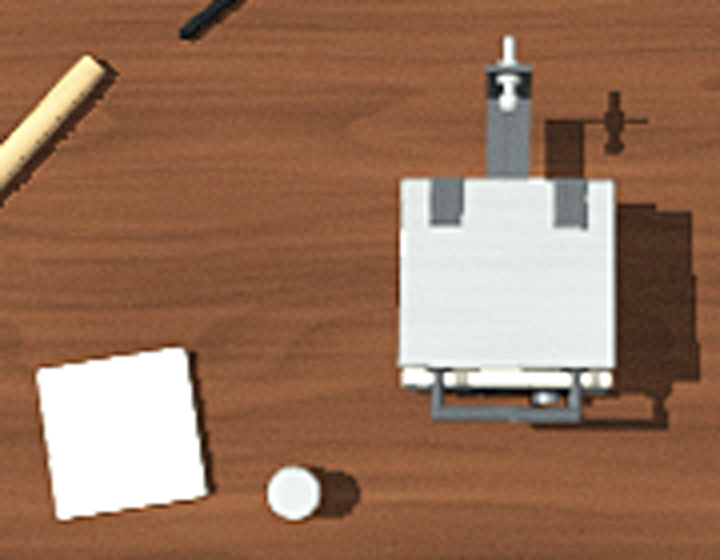

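Run:
```python
from h import *
for n in ["scene","top"]:
    c=pickle.load(open(n+"0.pkl","rb")); X=cloud(c); g=c["frame"].astype(int)
    x,y,z=X[...,0],X[...,1],X[...,2]
    m=(z>120)&(z<175)&(x>470)&(x<610)&(abs(y+18)<75)
    A=np.c_[x[m],y[m],np.ones(m.sum())]; s,*_=np.linalg.lstsq(A,z[m],rcond=None)
    r=z[m]-A@s; print(n,s,r.std(), "angle",np.arctan(-s[0]), "z at 480,600",[s@[q,-18,1] for q in(480,600)])
    q=(abs(z-(s[0]*x+s[1]*y+s[2]))<8)&(x>430)&(x<660)&(abs(y+18)<110)&(g.min(2)>140)
    k,l,st,_=cv2.connectedComponentsWithStats(q.astype(np.uint8)); i=1+st[1:,4].argmax()
    q=l==i; print(rectfit(X,q), np.percentile(x[q],[1,99]),np.percentile(y[q],[1,99]))
    for u0,v0,uu in ([(x_,y_,1) for x_,y_ in ((300,178),(309,183),(316,195),(326,205),(328,207))] if n=="scene" else [(x_,y_,1) for x_ in range(309,346,4) for y_ in (203,204)]):
        print((u0,v0),g[v0,u0],X[v0,u0].round(0))
```

```text
scene [-8.97677482e-02  1.66990718e-03  1.97349389e+02] 2.0239571865109274 angle 0.08952778370857199 z at 480,600 [np.float64(154.23081108648674), np.float64(143.45868130640017)]
((556.881103515625, -20.604385375976562), (174.0299835205078, 153.8924102783203), 89.05824279785156) [483.18926363 631.79695377] [-103.10070385   64.44590365]
(300, 178) [123  81  59] [ 408. -197.    3.]
(309, 183) [88 91 95] [447. -66. 146.]
(316, 195) [124  81  57] [ 397. -105.   -1.]
(326, 205) [ 98 100 110] [448.  34. 151.]
(328, 207) [107 116 121] [445.  40. 146.]
top [-8.00349143e-02  4.65290087e-03  1.90055272e+02] 3.428357073108516 angle 0.0798646778679061 z at 480,600 [np.float64(151.55476046776351), np.float64(141.95057075387803)]
((555.8676147460938, -17.826171875), (154.28414916992188, 168.38136291503906), 0.22383087873458862) [481.41633002 631.2863608 ] [-100.00770656   66.08914302]
(309, 203) [117 129 134] [444.  38. 148.]
(309, 204) [ 97 104 108] [441.  38. 148.]
(313, 203) [114 128 130] [444.  25. 154.]
(313, 204) [101 106 108] [441.  25. 147.]
(317, 203) [114 122 127] [444.  12. 151.]
(317, 204) [102 102 106] [441.  12. 147.]
(321, 203) [115 126 130] [444.  -0. 151.]
(321, 204) [ 97 105 107] [441.  -0. 145.]
(325, 203) [117 127 131] [444. -13. 149.]
(325, 204) [101 105 108] [441. -13. 145.]
(329, 203) [109 119 123] [444. -26. 145.]
(329, 204) [102 116 118] [441. -26. 149.]
(333, 203) [120 128 131] [444. -38. 148.]
(333, 204) [110 118 126] [440. -38. 150.]
(337, 203) [116 125 128] [443. -51. 150.]
(337, 204) [112 117 123] [440. -51. 148.]
(341, 203) [118 127 129] [444. -64. 146.]
(341, 204) [110 118 126] [440. -63. 152.]
(345, 203) [86 77 68] [nan nan nan]
(345, 204) [70 58 56] [440. -76. 149.]
```

```bash
cat >> h.py <<'E'
def tool(p,yaw=0,flip=1,tilt=0):
    "pointing p rad below horizontal ahead along yaw; jaws in the vertical plane (flip sign)"
    Rz=R.from_euler('z',yaw).as_matrix()
    a=np.array([np.cos(p),0,-np.sin(p)]); z=flip*np.array([np.sin(p),0,np.cos(p)])
    return Rz@np.c_[a,np.cross(z,a),z]
def delta(o,pos,M):
    T=rot(o["tcp_rot"]); d=T.T@(np.array(pos)-o["tool_pos"])/10; w=R.from_matrix(T.T@M).as_rotvec()
    return d.round(2),w.round(3),"n rows >=",max(np.linalg.norm(d)/4.17,np.degrees(np.linalg.norm(w))/7.16).round(1)
E
python3 - <<'E'
from h import *
from plant import *
o=get_obs(); print(rot(o["tcp_rot"]).round(3))
for f in (1,-1):
  for p in (np.pi/2,1.05,.8):
    print(f,p,delta(o,[350,-19,250],tool(p,0,f)))
print(delta(o,[330,250,260],rot(o["tcp_rot"])))
E
```

```text
[[-0.001 -0.945  0.328]
 [-0.001  0.328  0.945]
 [-1.     0.    -0.001]]
1 1.5707963267948966 (array([ -4.45, -33.7 , -42.8 ]), array([ 1.237e+00, -1.000e-03,  1.000e-03]), 'n rows >=', np.float64(13.1))
1 1.05 (array([ -4.45, -33.7 , -42.8 ]), array([ 1.208, -0.453, -0.321]), 'n rows >=', np.float64(13.1))
1 0.8 (array([ -4.45, -33.7 , -42.8 ]), array([ 1.172, -0.669, -0.475]), 'n rows >=', np.float64(13.1))
-1 1.5707963267948966 (array([ -4.45, -33.7 , -42.8 ]), array([-1.905e+00, -1.000e-03, -1.000e-03]), 'n rows >=', np.float64(15.2))
-1 1.05 (array([ -4.45, -33.7 , -42.8 ]), array([-1.855,  0.351, -0.496]), 'n rows >=', np.float64(15.6))
-1 0.8 (array([ -4.45, -33.7 , -42.8 ]), array([-1.796,  0.518, -0.73 ]), 'n rows >=', np.float64(16.1))
(array([ -5.47, -22.99, -18.04]), array([0., 0., 0.]), 'n rows >=', np.float64(7.1))
```

```bash
python3 -m creep '[{"tx":-5.5,"ty":-23,"tz":-18,"wx":0.6},{"tx":-5.5,"ty":-23,"tz":-18,"wx":0.6},{"tx":-5.5,"ty":-23,"tz":-18,"wx":0.6},{"tx":-5.5,"ty":-23,"tz":-18,"wx":0.6},{"tx":-5.5,"ty":-23,"tz":-18,"wx":0.6},{"tx":-5.5,"ty":-23,"tz":-18,"wx":0.6},{"tx":-5.5,"ty":-23,"tz":-18,"wx":0.6},{"tx":-5.5,"ty":-23,"tz":-18,"wx":0.6}]'
python3 - <<'E'
from h import *
from plant import *
o=get_obs(); print(o["joint_positions"],o["tool_pos"])
for p in (np.pi/2,1.05,.8):
    print(p,delta(o,[370,-19,220],tool(p,0)))
E
```

```text
[ 1.09099052e+00  3.42576445e-01  1.52476499e+00 -2.16957141e-05
  1.27540478e+00 -1.46018785e-01] [171.84938636 495.74191957 205.10886097]
1.5707963267948966 (array([ -1.45, -35.59, -42.14]), array([ 1.237e+00, -1.000e-03,  1.000e-03]), 'n rows >=', np.float64(13.2))
1.05 (array([ -1.45, -35.59, -42.14]), array([ 1.208, -0.453, -0.321]), 'n rows >=', np.float64(13.2))
0.8 (array([ -1.45, -35.59, -42.14]), array([ 1.172, -0.669, -0.475]), 'n rows >=', np.float64(13.2))validation failed for argument at $[0]...
```

```bash
python3 -m creep '[{"tx":-5.5,"ty":-23,"tz":-18,"wx":0.6,"wy":0,"wz":0,"gripper":-1},{"tx":-5.5,"ty":-23,"tz":-18,"wx":0.6,"wy":0,"wz":0,"gripper":-1},{"tx":-5.5,"ty":-23,"tz":-18,"wx":0.6,"wy":0,"wz":0,"gripper":-1},{"tx":-5.5,"ty":-23,"tz":-18,"wx":0.6,"wy":0,"wz":0,"gripper":-1},{"tx":-5.5,"ty":-23,"tz":-18,"wx":0.6,"wy":0,"wz":0,"gripper":-1},{"tx":-5.5,"ty":-23,"tz":-18,"wx":0.6,"wy":0,"wz":0,"gripper":-1},{"tx":-5.5,"ty":-23,"tz":-18,"wx":0.6,"wy":0,"wz":0,"gripper":-1},{"tx":-5.5,"ty":-23,"tz":-18,"wx":0.6,"wy":0,"wz":0,"gripper":-1}]'
python3 - <<'E'
from h import *
from plant import *
o=get_obs(); print(o["joint_positions"],o["tool_pos"])
for p in (np.pi/2,1.05,.8):
    print(p,delta(o,[370,-19,220],tool(p,0)))
E
```

```text
time: 0.82
tool_pos: [333.5, 246.4, 261.8]
tcp_rot: [-0.956, 1.567, -0.324]
contact_force: [0.4, -0.0, -1.2]
grip_width: 91.8
[ 0.45282617  0.09063629  1.69415651 -0.00240807  1.35440706 -0.17843953] [333.52881499 246.35287234 261.78932268]
1.5707963267948966 (array([  4.22, -23.56, -12.74]), array([0.632, 0.003, 0.002]), 'n rows >=', np.float64(6.5))
1.05 (array([  4.22, -23.56, -12.74]), array([ 0.618, -0.5  , -0.162]), 'n rows >=', np.float64(6.5))
0.8 (array([  4.22, -23.56, -12.74]), array([ 0.6  , -0.742, -0.241]), 'n rows >=', np.float64(7.9))
```

```bash
python3 -m creep '[{"tx":2,"ty":-12,"tz":-6,"wx":0.3,"wy":-0.35,"wz":-0.11,"gripper":0.4},{"tx":2,"ty":-12,"tz":-6,"wx":0.3,"wy":-0.35,"wz":-0.11,"gripper":0.4},{"tx":2,"ty":-12,"tz":-6,"wx":0.3,"wy":-0.35,"wz":-0.11,"gripper":0.4},{"tx":4.2,"ty":-23.6,"tz":-12.7,"wx":0.6,"wy":-0.74,"wz":-0.24,"gripper":0.4},{"tx":4.2,"ty":-23.6,"tz":-12.7,"wx":0.6,"wy":-0.74,"wz":-0.24,"gripper":0.4},{"tx":4.2,"ty":-23.6,"tz":-12.7,"wx":0.6,"wy":-0.74,"wz":-0.24,"gripper":0.4},{"tx":4.2,"ty":-23.6,"tz":-12.7,"wx":0.6,"wy":-0.74,"wz":-0.24,"gripper":0.4},{"tx":4.2,"ty":-23.6,"tz":-12.7,"wx":0.6,"wy":-0.74,"wz":-0.24,"gripper":0.4}]'
python3 - <<'E'
from h import *
from plant import *
o=get_obs(); print(o["joint_positions"],o["tool_pos"],o["contact_force"],o["grip_width"])
print(rot(o["tcp_rot"]).round(3))
for p in (.8,.6):
    print(p,delta(o,[370,-19,220],tool(p,0)))
c=capture("wrist");pickle.dump(c,open("wrist1.pkl","wb"));cv2.imwrite("pics/w1.png",c["frame"][:,:,::-1])
E
```

```text
time: 1.48
tool_pos: [367.4, -4.4, 219.3]
tcp_rot: [-0.032, 0.941, 0.094]
contact_force: [-0.8, 1.5, 0.2]
grip_width: 43.2
[-0.6026593  -0.34297911  2.36145876  0.61729872  0.71182863 -1.1193952 ] [367.37707847  -4.36488879 219.34350996] [-0.82068899  1.48020997  0.22445371] 43.20589184466211
[[ 0.587 -0.119  0.801]
 [ 0.055  0.993  0.108]
 [-0.808 -0.019  0.589]]
0.8 (array([ 0.02, -1.49,  0.09]), array([ 0.104, -0.14 , -0.063]), 'n rows >=', np.float64(1.5))
0.6 (array([ 0.02, -1.49,  0.09]), array([ 0.097, -0.339, -0.073]), 'n rows >=', np.float64(2.9))
```

View pics/w1.png

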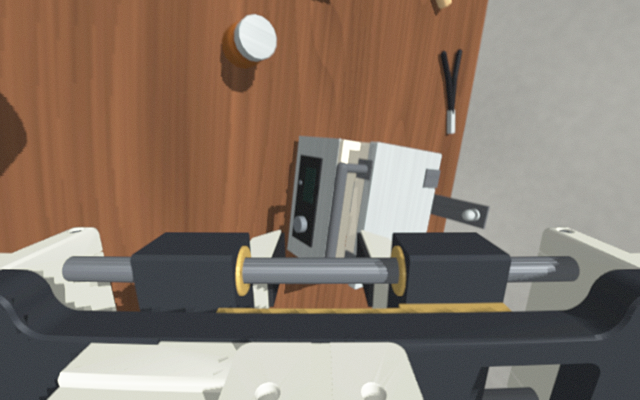

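The wrist view shows the bar at about (345,215) inside the jaws' line of travel, with the panel at (308,190) and the jar at (255,38). The arm is on its way to the bar and nothing is touching.

Run:
```python
from h import *
from plant import *
o=get_obs()
c=pickle.load(open("wrist1.pkl","rb")); X=cloud(c)
for u,v in [(345,170),(342,190),(340,210),(338,225),(337,245),(352,166),(250,35)]: print((u,v),c["frame"][v,u],X[v,u].round(0))
for p in (.9,.8,.7):
    print(p,delta(o,[400,-19,188],tool(p,0)))
```

```text
(345, 170) [121 127 130] [nan nan nan]
(342, 190) [119 125 131] [444.  12. 151.]
(340, 210) [118 121 127] [445.  -9. 150.]
(338, 225) [119 124 129] [445. -26. 150.]
(337, 245) [158 155 144] [483. -67. 110.]
(352, 166) [126 131 135] [455.  37. 148.]
(250, 35) [230 236 236] [375. 159.  55.]
0.9 (array([ 4.31, -1.45,  0.8 ]), array([ 0.102, -0.038, -0.053]), 'n rows >=', np.float64(1.1))
0.8 (array([ 4.31, -1.45,  0.8 ]), array([ 0.099, -0.138, -0.058]), 'n rows >=', np.float64(1.4))
0.7 (array([ 4.31, -1.45,  0.8 ]), array([ 0.096, -0.238, -0.063]), 'n rows >=', np.float64(2.1))
```

```bash
python3 -m creep '[{"tx":2.1,"ty":-0.7,"tz":0.4,"wx":0.05,"wy":-0.08,"wz":-0.03,"gripper":0.4},{"tx":4.3,"ty":-1.5,"tz":0.8,"wx":0.1,"wy":-0.19,"wz":-0.06,"gripper":0.4},{"tx":4.3,"ty":-1.5,"tz":0.8,"wx":0.1,"wy":-0.19,"wz":-0.06,"gripper":0.4},{"tx":4.3,"ty":-1.5,"tz":0.8,"wx":0.1,"wy":-0.19,"wz":-0.06,"gripper":0.4},{"tx":4.3,"ty":-1.5,"tz":0.8,"wx":0.1,"wy":-0.19,"wz":-0.06,"gripper":0.4}]'
python3 - <<'E'
from h import *
from plant import *
o=get_obs(); print(o["joint_positions"],o["tool_pos"],o["contact_force"],o["grip_width"])
print(rot(o["tcp_rot"]).round(3))
for p in (.8,.75):
    print(p,delta(o,[448+13*np.cos(p),-19,145-13*np.sin(p)],tool(p,0)))
c=capture("wrist");pickle.dump(c,open("wrist2.pkl","wb"));cv2.imwrite("pics/w2.png",c["frame"][:,:,::-1])
X=cloud(c);g=c["frame"].astype(int)
m=(X[...,2]>132)&(X[...,2]<165)&(X[...,0]>425)&(X[...,0]<465)&(abs(X[...,1]+19)<40)
print(c["xyz"],m.sum(),np.nanmedian(X[m],0))
E
```

```text
time: 1.95
tool_pos: [399.7, -13.4, 187.3]
tcp_rot: [0.01, 0.756, 0.014]
contact_force: [-0.4, 1.0, -0.3]
grip_width: 27.7
[-0.62939216 -0.21194066  2.552797    1.37255059  0.46125822 -1.81588663] [399.66430845 -13.43360398 187.32662787] [-0.37880878  0.97651206 -0.32056638] 27.665921437377847
[[ 0.727 -0.008  0.686]
 [ 0.01   1.     0.   ]
 [-0.686  0.007  0.727]]
0.8 (array([ 7.71, -0.64,  0.18]), array([ 0.   ,  0.043, -0.01 ]), 'n rows >=', np.float64(1.9))
0.75 (array([ 7.71, -0.64,  0.25]), array([ 0.   , -0.007, -0.01 ]), 'n rows >=', np.float64(1.9))
[269.52526344  53.4125456  310.88949545] 1120 [440.16949841 -15.37334687 148.36086806]
```

View pics/w2.png

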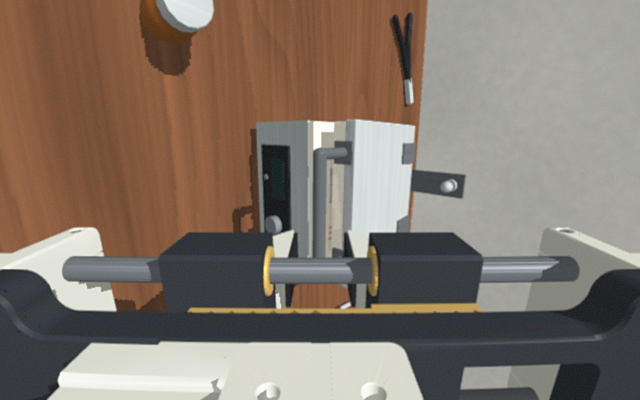

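Run:
```python
from h import *
from plant import *
o=get_obs()
print(delta(o,[429,-19,190],tool(1.2,0)))
```

```text
(array([ 1.96, -0.61,  2.16]), array([ 0.004,  0.443, -0.011]), 'n rows >=', np.float64(3.5))
```

```bash
python3 -m creep '[{"tx":0,"ty":-0.6,"tz":1,"wx":0,"wy":0.15,"wz":-0.01,"gripper":0.52},{"tx":1,"ty":-0.6,"tz":2,"wx":0,"wy":0.3,"wz":-0.01,"gripper":0.52},{"tx":2,"ty":-0.6,"tz":2.2,"wx":0,"wy":0.44,"wz":-0.01,"gripper":0.52},{"tx":2,"ty":-0.6,"tz":2.2,"wx":0,"wy":0.44,"wz":-0.01,"gripper":0.52},{"tx":2,"ty":-0.6,"tz":2.2,"wx":0,"wy":0.44,"wz":-0.01,"gripper":0.52},{"tx":2,"ty":-0.6,"tz":2.2,"wx":0,"wy":0.44,"wz":-0.01,"gripper":0.52},{"tx":2,"ty":-0.6,"tz":2.2,"wx":0,"wy":0.44,"wz":-0.01,"gripper":0.52}]'
python3 - <<'E'
from h import *
from plant import *
o=get_obs(); print(o["joint_positions"],o["tool_pos"],o["contact_force"],o["grip_width"])
print(rot(o["tcp_rot"]).round(3))
print(delta(o,[446+15*.362,-19,145-15*.932],tool(1.2,0)))
c=capture("wrist");pickle.dump(c,open("wrist3.pkl","wb"));cv2.imwrite("pics/w3.png",c["frame"][:,:,::-1])
X=cloud(c);g=c["frame"].astype(int)
m=(X[...,2]>132)&(X[...,2]<165)&(X[...,0]>425)&(X[...,0]<465)&(abs(X[...,1]+5)<50)
print(c["xyz"],m.sum(),np.nanmedian(X[m],0))
E
```

```text
time: 2.58
tool_pos: [429.8, -18.1, 191.7]
tcp_rot: [0.02, 1.151, 0.032]
contact_force: [-0.2, 0.5, -0.1]
grip_width: 22.0
[-0.34136951 -0.05024099  2.13466518  0.23928     0.67750115 -0.5113367 ] [429.7603863  -18.13000641 191.69729418] [-0.15817426  0.45623294 -0.06095914] 21.991061567487545
[[ 0.407 -0.014  0.913]
 [ 0.013  1.     0.009]
 [-0.913  0.008  0.407]]
(array([ 6.42, -0.17, -0.49]), array([ 0.009,  0.049, -0.013]), 'n rows >=', np.float64(1.5))
[356.49388825  48.21688755 355.95728083] 1764 [442.8750542    1.43378093 148.76194296]
```

View pics/w3.png

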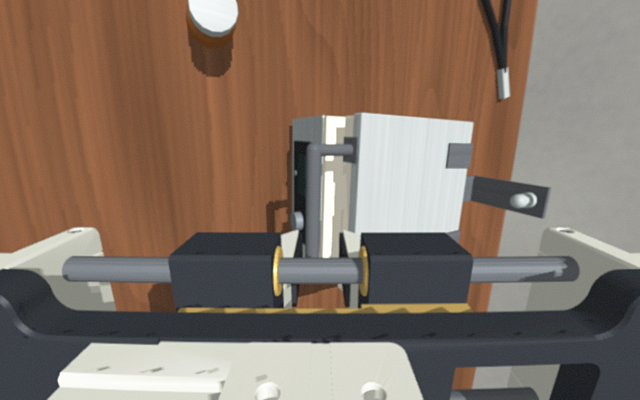

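The wrist view shows the bar (column ~315, rows 150–255) running between the two fingertips (columns ~290 and ~348). Next I move straight in along the tool axis.

```bash
python3 -m creep '[{"tx":0,"ty":-0.1,"tz":-0.5,"wx":0,"wy":0.05,"wz":-0.01,"gripper":0.52},{"tx":2.5,"ty":-0.1,"tz":-0.5,"wx":0,"wy":0.05,"wz":-0.01,"gripper":0.52},{"tx":4.5,"ty":-0.1,"tz":-0.5,"wx":0,"wy":0.05,"wz":-0.01,"gripper":0.52},{"tx":5.8,"ty":-0.1,"tz":-0.5,"wx":0,"wy":0.05,"wz":-0.01,"gripper":0.52},{"tx":6.4,"ty":-0.1,"tz":-0.5,"wx":0,"wy":0.05,"wz":-0.01,"gripper":0.52},{"tx":6.4,"ty":-0.1,"tz":-0.5,"wx":0,"wy":0.05,"wz":-0.01,"gripper":0.52}]'
python3 - <<'E'
from h import *
from plant import *
o=get_obs(); print(o["joint_positions"],o["tool_pos"],o["contact_force"],o["moment"],o["grip_width"])
print(rot(o["tcp_rot"]).round(3))
E
```

```text
time: 3.13
tool_pos: [451.1, -16.2, 129.5]
tcp_rot: [0.012, 1.199, 0.025]
contact_force: [-0.4, 0.2, -0.1]
grip_width: 22.0
[-0.29337583  0.11699795  2.15395559  0.22801289  0.52715094 -0.48399405] [451.09370683 -16.17041266 129.49769519] [-0.449544    0.24834227 -0.06124231] [-0.08810632  0.30412967  0.0453876 ] 21.993768859287353
[[ 0.363 -0.014  0.932]
 [ 0.009  1.     0.011]
 [-0.932  0.004  0.363]]
```

```bash
python3 -m creep '[{"tx":0,"ty":0,"tz":0,"wx":0,"wy":0,"wz":0,"gripper":0.65},{"tx":0,"ty":0,"tz":0,"wx":0,"wy":0,"wz":0,"gripper":0.75},{"tx":0,"ty":0,"tz":0,"wx":0,"wy":0,"wz":0,"gripper":1},{"tx":0,"ty":0,"tz":0,"wx":0,"wy":0,"wz":0,"gripper":1}]'
python3 - <<'E'
from plant import *
o=get_obs(); print(o["tool_pos"],o["contact_force"],o["moment"],o["grip_width"])
E
```

```text
time: 3.47
tool_pos: [451.6, -16.6, 131.0]
tcp_rot: [0.011, 1.196, 0.023]
contact_force: [-0.9, 1.0, 0.5]
grip_width: 2.7
[451.59843577 -16.64471644 130.99885141] [-0.89295885  1.00742261  0.54836477] [-0.10384569  0.38616314  0.00397964] 2.7032581058750225
```

Run:
```python
from h import *
from plant import *
for n in ("wrist","scene"):
    c=capture(n);pickle.dump(c,open(n+"4.pkl","wb"));cv2.imwrite(f"pics/{n}4.png",c["frame"][:,:,::-1])
    if n=="scene":
        a=c["frame"][130:290,230:400,::-1];cv2.imwrite("pics/s4z.png",cv2.resize(a,None,fx=4,fy=3.7,interpolation=cv2.INTER_CUBIC)); print(proj(c,[[446,-19,145],[451,-17,131]]))
    else: print(proj(c,[[446,-19,145],[451,-17,131]]))
```

```text
[[319.16585938 245.43651674]
 [318.58241961 234.06576457]]
[[317.1793676  193.67915835]
 [316.12721292 197.47490877]]
```

View pics/wrist4.png

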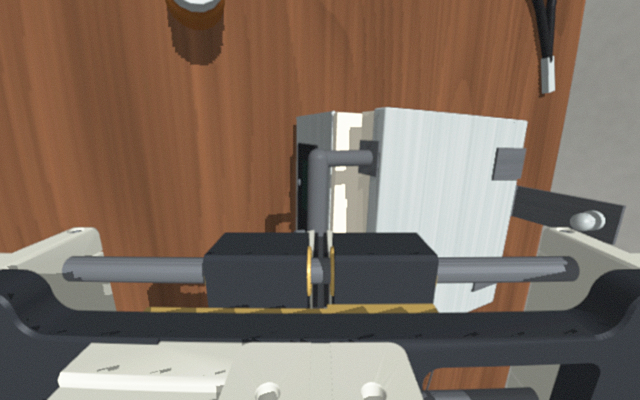

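View pics/s4z.png

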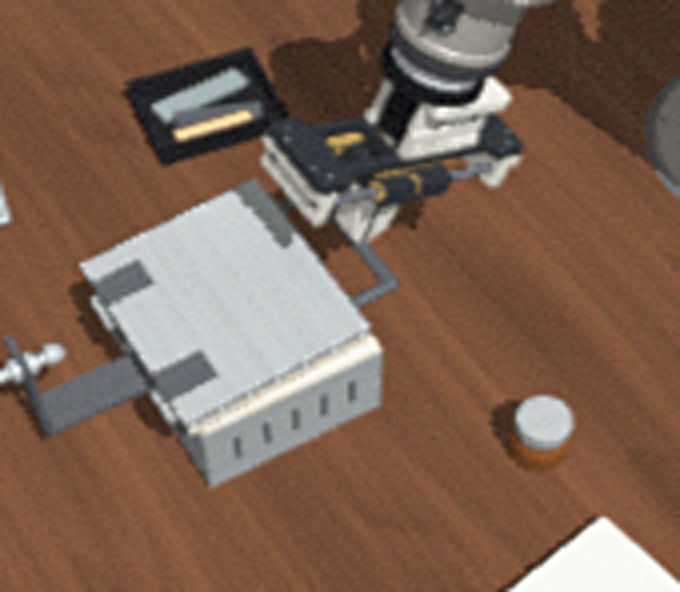

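Run:
```python
from h import *
from plant import *
print(get_obs()["joint_positions"])
c=pickle.load(open("scene4.pkl","rb"));X=cloud(c)
for v in range(180,212,2):
    print(v,[(u,*X[v,u].round(0).astype(int)) if np.isfinite(X[v,u,0]) else (u,) for u in range(308,334,3)])
a=c["frame"][165:225,290:350,::-1];cv2.imwrite("pics/s4y.png",cv2.resize(a,None,fx=10,fy=10,interpolation=cv2.INTER_NEAREST))
```

```text
[-0.29454892  0.11457929  2.15342989  0.22896129  0.52801532 -0.48454614]
180 [(308, np.int64(493), np.int64(10), np.int64(277)), (311, np.int64(489), np.int64(18), np.int64(284)), (314, np.int64(479), np.int64(18), np.int64(276)), (317, np.int64(450), np.int64(-14), np.int64(221)), (320, np.int64(446), np.int64(-4), np.int64(230)), (323, np.int64(444), np.int64(9), np.int64(243)), (326, np.int64(438), np.int64(15), np.int64(245)), (329, np.int64(430), np.int64(17), np.int64(242)), (332, np.int64(419), np.int64(17), np.int64(235))]
182 [(308, np.int64(496), np.int64(13), np.int64(274)), (311, np.int64(490), np.int64(20), np.int64(278)), (314, np.int64(473), np.int64(7), np.int64(252)), (317, np.int64(465), np.int64(9), np.int64(248)), (320, np.int64(457), np.int64(13), np.int64(248)), (323, np.int64(447), np.int64(13), np.int64(240)), (326, np.int64(440), np.int64(18), np.int64(242)), (329, np.int64(430), np.int64(18), np.int64(234)), (332, np.int64(420), np.int64(19), np.int64(228))]
184 [(308, np.int64(494), np.int64(11), np.int64(261)), (311, np.int64(490), np.int64(20), np.int64(
[... 5531 characters left out ...]
(414), np.int64(-51), np.int64(-1)), (323, np.int64(460), np.int64(37), np.int64(149)), (326, np.int64(452), np.int64(41), np.int64(148)), (329, np.int64(388), np.int64(-35), np.int64(-1)), (332, np.int64(380), np.int64(-29), np.int64(0))]
210 [(308, np.int64(504), np.int64(23), np.int64(155)), (311, np.int64(495), np.int64(26), np.int64(152)), (314, np.int64(489), np.int64(33), np.int64(156)), (317, np.int64(479), np.int64(32), np.int64(147)), (320, np.int64(471), np.int64(38), np.int64(148)), (323, np.int64(462), np.int64(40), np.int64(145)), (326, np.int64(402), np.int64(-32), np.int64(1)), (329, np.int64(394), np.int64(-26), np.int64(2)), (332, np.int64(385), np.int64(-21), np.int64(1))]
```

View pics/s4y.png

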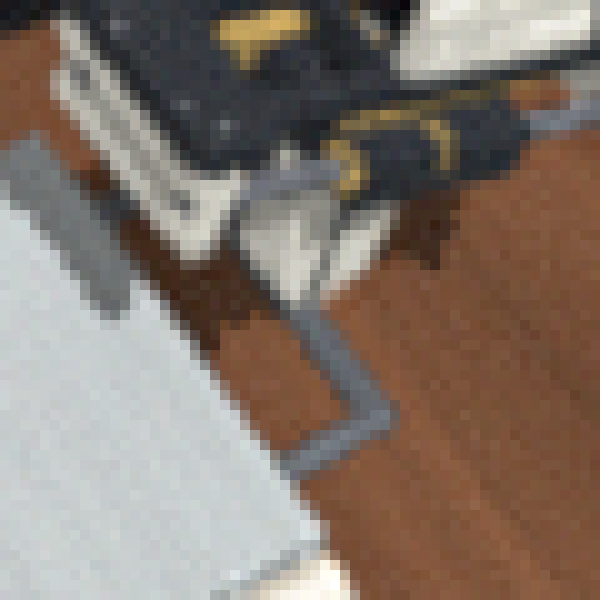

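Run:
```python
from h import *
c=pickle.load(open("scene0.pkl","rb"));X=cloud(c)
d=X-np.array([171.8,495.7,205.0])
T=rot([2.9996,1.56919,-2.04658]); q=d@T   # tool coords
m=(abs(q[...,0])<150)&(abs(q[...,1])<40)&(abs(q[...,2])<75)
P=q[m]; print(m.sum()); 
vs,us=np.where(m)
for lo,hi in ((-75,-40),(40,75),(-40,40)):
    k=(P[:,2]>lo)&(P[:,2]<hi); o=np.argsort(-P[k,0])[:12]; print(lo,P[k][o].round(0).tolist(), list(zip(us[k][o],vs[k][o])))
print(proj(c,[171.8,495.7,205.0]), [proj(c,np.array([171.8,495.7,205.0])+T@[0,0,s]) for s in (-55,55)])
a=c["frame"][200:320,480:620,::-1];cv2.imwrite("pics/s0g.png",cv2.resize(a,None,fx=5,fy=5,interpolation=cv2.INTER_CUBIC))
```

```text
1838
-75 [[-21.0, -7.0, -47.0], [-22.0, -11.0, -50.0], [-22.0, -10.0, -47.0], [-23.0, -9.0, -49.0], [-24.0, -3.0, -47.0], [-25.0, -8.0, -48.0], [-26.0, -1.0, -46.0], [-26.0, -10.0, -51.0], [-26.0, -12.0, -51.0], [-26.0, 7.0, -47.0], [-27.0, 9.0, -46.0], [-27.0, 1.0, -45.0]] [(np.int64(512), np.int64(256)), (np.int64(510), np.int64(255)), (np.int64(511), np.int64(256)), (np.int64(511), np.int64(255)), (np.int64(514), np.int64(255)), (np.int64(512), np.int64(255)), (np.int64(515), np.int64(255)), (np.int64(511), np.int64(254)), (np.int64(510), np.int64(254)), (np.int64(518), np.int64(254)), (np.int64(519), np.int64(254)), (np.int64(516), np.int64(255))]
40 [[-23.0, -9.0, 49.0], [-23.0, -8.0, 47.0], [-26.0, -6.0, 46.0], [-26.0, -9.0, 51.0], [-29.0, -10.0, 54.0], [-29.0, -10.0, 49.0], [-31.0, -10.0, 52.0], [-32.0, -9.0, 50.0], [-32.0, -9.0, 53.0], [-32.0, -8.0, 48.0], [-34.0, -11.0, 56.0], [-34.0, -10.0, 59.0]] [(np.int64(532), np.int64(292)), (np.int64(532), np.int64(291)), (np.int64(533), np.int64(290)), (np.int64(533), np.int64(292)), (np.int64(534), np.int64(293)), (np.int64(533), np
[... 274 characters left out ...]
 [-100.0, 25.0, 40.0], [-100.0, -28.0, 30.0], [-100.0, -27.0, 4.0], [-100.0, -29.0, 6.0], [-100.0, -28.0, -12.0], [-100.0, -29.0, 11.0], [-100.0, -29.0, 35.0], [-100.0, -29.0, 23.0], [-101.0, -29.0, -38.0]] [(np.int64(558), np.int64(269)), (np.int64(528), np.int64(260)), (np.int64(555), np.int64(264)), (np.int64(560), np.int64(272)), (np.int64(536), np.int64(273)), (np.int64(530), np.int64(262)), (np.int64(530), np.int64(263)), (np.int64(526), np.int64(256)), (np.int64(531), np.int64(265)), (np.int64(537), np.int64(275)), (np.int64(534), np.int64(270)), (np.int64(520), np.int64(246))]
[[520.39145538 275.88414459]] [array([[509.27303712, 256.23767102]]), array([[532.2643061 , 296.85428424]])]
```

View pics/s0g.png

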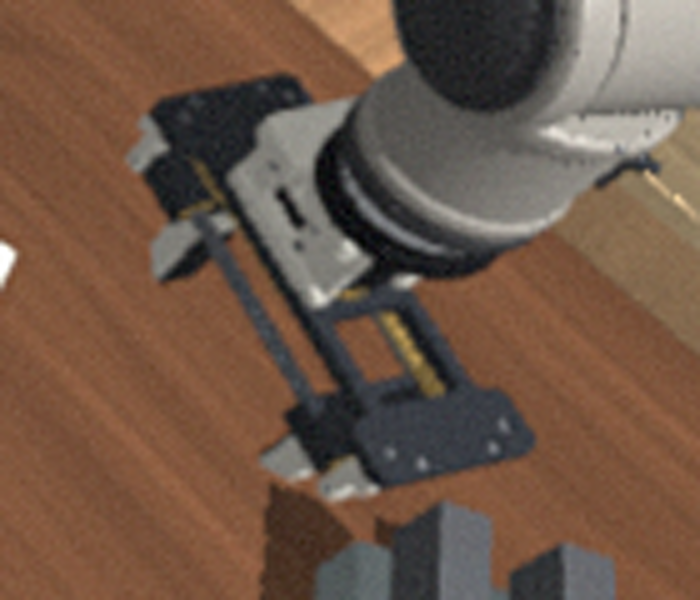

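The scene depth shows the visible fingertips about 20 mm short of the reported TCP, both in this picture and in the first one. So the jaws closed just above the bar, which lies at about (317,193). I back off, open, and go in 22 mm deeper.

```bash
python3 -m creep '[{"tx":-1,"ty":-0.2,"tz":0,"wx":0,"wy":0,"wz":0,"gripper":0.5},{"tx":-1,"ty":-0.2,"tz":0,"wx":0,"wy":0,"wz":0,"gripper":0.5},{"tx":-1,"ty":-0.2,"tz":0,"wx":0,"wy":0,"wz":0,"gripper":0.5},{"tx":0,"ty":-0.2,"tz":0,"wx":0,"wy":0,"wz":0,"gripper":0.5},{"tx":1,"ty":-0.2,"tz":0,"wx":0,"wy":0,"wz":0,"gripper":0.5},{"tx":1.8,"ty":-0.2,"tz":0,"wx":0,"wy":0,"wz":0,"gripper":0.5},{"tx":2.2,"ty":-0.2,"tz":0,"wx":0,"wy":0,"wz":0,"gripper":0.5},{"tx":2.2,"ty":-0.2,"tz":0,"wx":0,"wy":0,"wz":0,"gripper":0.5}]'
python3 - <<'E'
from plant import *
o=get_obs(); print(o["joint_positions"],o["tool_pos"],o["contact_force"],o["moment"],o["grip_width"])
E
```

```text
time: 4.23
tool_pos: [459.2, -18.1, 108.7]
tcp_rot: [0.014, 1.199, 0.026]
contact_force: [-1.3, -1.0, 0.4]
grip_width: 22.7
[-0.29228486  0.17257988  2.165166    0.25759092  0.46255229 -0.51532981] [459.2257708  -18.13312184 108.65640249] [-1.27490415 -0.97721003  0.38748662] [-0.08796689  0.28764496  0.01016122] 22.725065583920394
```

```bash
python3 -m creep '[{"tx":0,"ty":0,"tz":0,"wx":0,"wy":0,"wz":0,"gripper":0.6},{"tx":0,"ty":0,"tz":0,"wx":0,"wy":0,"wz":0,"gripper":0.7},{"tx":0,"ty":0,"tz":0,"wx":0,"wy":0,"wz":0,"gripper":1},{"tx":0,"ty":0,"tz":0,"wx":0,"wy":0,"wz":0,"gripper":1}]'
python3 - <<'E'
from plant import *
o=get_obs(); print(o["tool_pos"],o["contact_force"],o["moment"],o["grip_width"])
E
```

```text
time: 4.57
tool_pos: [457.1, -18.0, 108.6]
tcp_rot: [0.014, 1.202, 0.027]
contact_force: [-7.2, -5.1, -1.1]
grip_width: 10.9
[457.10919731 -18.03653044 108.64262433] [-7.21071911 -5.14095795 -1.05575117] [-0.71708122  1.49228284 -0.31672613] 10.90514412941716
```

```bash
cat >> h.py <<'E'
import json
HX,HY,HZ=633.6,-18.1,112.
def bar(al,r=192.4): return np.array([HX-r*np.cos(al),HY,HZ+r*np.sin(al)])
def tcpfor(al,p,s=37): return bar(al)+s*np.array([np.cos(p),0,-np.sin(p)])
def getcmd():
    d=json.load(open("cmd.json")); return np.array(d["p"]),np.array(d["R"])
def setcmd(p,Rm): json.dump({"p":list(map(float,p)),"R":np.array(Rm).tolist()},open("cmd.json","w"))
def applied(t,w):
    p,Rm=getcmd(); setcmd(p+Rm@(np.array(t)*10),Rm@R.from_rotvec(w).as_matrix())
def rows(wps,g=1):
    p0,R0=getcmd(); out=[]
    for p,M in wps:
        d=R0.T@(np.array(p)-p0)/10; w=R.from_matrix(R0.T@M).as_rotvec()
        out.append(dict(tx=round(d[0],2),ty=round(d[1],2),tz=round(d[2],2),wx=round(w[0],3),wy=round(w[1],3),wz=round(w[2],3),gripper=g))
    print(json.dumps(out))
def pit(al): return np.interp(al,[.162,1.9],[1.2,1.7])
E
python3 - <<'E'
from h import *
setcmd([459.2,-18.1,108.7],rot([0.014,1.199,0.026]))
rows([(tcpfor(a,pit(a)),tool(pit(a),0.01)) for a in np.linspace(.162,.36,8)])
E
```

```text
[{"tx": -0.06, "ty": 0.0, "tz": -0.2, "wx": 0.001, "wy": 0.001, "wz": -0.006, "gripper": 1}, {"tx": -0.53, "ty": 0.0, "tz": 0.05, "wx": 0.001, "wy": 0.009, "wz": -0.006, "gripper": 1}, {"tx": -0.98, "ty": 0.01, "tz": 0.32, "wx": 0.001, "wy": 0.017, "wz": -0.006, "gripper": 1}, {"tx": -1.43, "ty": 0.01, "tz": 0.6, "wx": 0.001, "wy": 0.025, "wz": -0.006, "gripper": 1}, {"tx": -1.87, "ty": 0.01, "tz": 0.89, "wx": 0.001, "wy": 0.034, "wz": -0.006, "gripper": 1}, {"tx": -2.3, "ty": 0.01, "tz": 1.2, "wx": 0.001, "wy": 0.042, "wz": -0.006, "gripper": 1}, {"tx": -2.72, "ty": 0.01, "tz": 1.51, "wx": 0.001, "wy": 0.05, "wz": -0.006, "gripper": 1}, {"tx": -3.13, "ty": 0.01, "tz": 1.84, "wx": 0.001, "wy": 0.058, "wz": -0.006, "gripper": 1}]
```

```bash
python3 -m creep '[{"tx":-0.1,"ty":0,"tz":-0.2,"wx":0,"wy":0,"wz":0,"gripper":1},{"tx":-0.5,"ty":0,"tz":0.05,"wx":0,"wy":0.01,"wz":0,"gripper":1},{"tx":-1,"ty":0,"tz":0.3,"wx":0,"wy":0.017,"wz":0,"gripper":1},{"tx":-1.4,"ty":0,"tz":0.6,"wx":0,"wy":0.025,"wz":0,"gripper":1},{"tx":-1.9,"ty":0,"tz":0.9,"wx":0,"wy":0.034,"wz":0,"gripper":1},{"tx":-2.3,"ty":0,"tz":1.2,"wx":0,"wy":0.04,"wz":0,"gripper":1},{"tx":-2.7,"ty":0,"tz":1.5,"wx":0,"wy":0.05,"wz":0,"gripper":1},{"tx":-3.1,"ty":0,"tz":1.8,"wx":0,"wy":0.06,"wz":0,"gripper":1}]'
cat > st.py <<'E'
from h import *
from plant import *
def status():
    o=get_obs(); p,M=getcmd(); T=rot(o["tcp_rot"])
    print("t",round(o["time"],2),"meas",o["tool_pos"].round(1),"cmd",p.round(1),"F",o["contact_force"].round(1),"M",o["moment"].round(2),"w",round(o["grip_width"],1))
    b=o["tool_pos"]-37*T[:,0]; v=b-[HX,HY,HZ]; al=np.arctan2(v[2],-v[0]); print("bar",b.round(1),"alpha",al.round(3),"theta",(al-.0676).round(3),"r",np.hypot(v[0],v[2]).round(1))
    F=o["contact_force"]; tg=np.array([np.sin(al),0,np.cos(al)]); rd=np.array([-np.cos(al),0,np.sin(al)])
    print("Ftan",(F@tg).round(1),"Frad",(F@rd).round(1),"q",o["joint_positions"].round(2))
    return o
E
python3 - <<'E'
from st import *
applied([-3.1,0,1.8],[0,.06,0]); status()
rows([(tcpfor(a,pit(a)),tool(pit(a),0.01)) for a in np.linspace(.39,.65,8)])
E
```

```text
time: 5.23
tool_pos: [464.7, -18.4, 145.2]
tcp_rot: [0.015, 1.258, 0.027]
contact_force: [2.6, -1.3, -6.9]
grip_width: 10.8
t 5.23 meas [464.7 -18.4 145.2] cmd [464.7 -18.2 144.1] F [ 2.6 -1.3 -6.9] M [-0.12  0.37 -0.19] w 10.8
bar [453.3 -18.7 180.4] alpha 0.363 theta 0.295 r 192.8
Ftan -5.5 Frad -4.8 q [-0.27  0.14  2.05  0.15  0.66 -0.39]
[{"tx": -0.48, "ty": 0.01, "tz": 0.37, "wx": 0.001, "wy": 0.007, "wz": -0.006, "gripper": 1}, {"tx": -1.02, "ty": 0.01, "tz": 0.8, "wx": 0.001, "wy": 0.017, "wz": -0.006, "gripper": 1}, {"tx": -1.54, "ty": 0.01, "tz": 1.25, "wx": 0.001, "wy": 0.028, "wz": -0.006, "gripper": 1}, {"tx": -2.04, "ty": 0.01, "tz": 1.73, "wx": 0.001, "wy": 0.039, "wz": -0.006, "gripper": 1}, {"tx": -2.53, "ty": 0.01, "tz": 2.21, "wx": 0.001, "wy": 0.049, "wz": -0.006, "gripper": 1}, {"tx": -2.99, "ty": 0.01, "tz": 2.72, "wx": 0.001, "wy": 0.06, "wz": -0.006, "gripper": 1}, {"tx": -3.43, "ty": 0.01, "tz": 3.24, "wx": 0.001, "wy": 0.071, "wz": -0.006, "gripper": 1}, {"tx": -3.86, "ty": 0.0, "tz": 3.78, "wx": 0.001, "wy": 0.081, "wz": -0.006, "gripper": 1}]
```

```bash
python3 -m creep '[{"tx":-0.45,"ty":0,"tz":0.4,"wx":0,"wy":0.01,"wz":0,"gripper":1},{"tx":-1,"ty":0,"tz":0.85,"wx":0,"wy":0.017,"wz":0,"gripper":1},{"tx":-1.5,"ty":0,"tz":1.3,"wx":0,"wy":0.03,"wz":0,"gripper":1},{"tx":-2,"ty":0,"tz":1.75,"wx":0,"wy":0.04,"wz":0,"gripper":1},{"tx":-2.5,"ty":0,"tz":2.25,"wx":0,"wy":0.05,"wz":0,"gripper":1},{"tx":-2.95,"ty":0,"tz":2.75,"wx":0,"wy":0.06,"wz":0,"gripper":1},{"tx":-3.4,"ty":0,"tz":3.25,"wx":0,"wy":0.07,"wz":0,"gripper":1},{"tx":-3.8,"ty":0,"tz":3.8,"wx":0,"wy":0.08,"wz":0,"gripper":1}]'
python3 - <<'E'
from st import *
applied([-3.8,0,3.8],[0,.08,0]); status()
rows([(tcpfor(a,pit(a)),tool(pit(a),0.01)) for a in np.linspace(.7,1.05,8)])
E
```

```text
time: 5.9
tool_pos: [487.3, -18.8, 192.4]
tcp_rot: [0.017, 1.343, 0.029]
contact_force: [-7.1, -4.5, -2.3]
grip_width: 10.8
t 5.9 meas [487.3 -18.8 192.4] cmd [489.2 -18.1 191.9] F [-7.1 -4.5 -2.3] M [-0.8   1.58 -0.35] w 10.8
bar [478.9 -19.  228.4] alpha 0.645 theta 0.578 r 193.6
Ftan -6.1 Frad 4.2 q [-0.24  0.16  1.84  0.07  0.92 -0.29]
[{"tx": -0.65, "ty": 0.0, "tz": 0.68, "wx": 0.002, "wy": 0.016, "wz": -0.006, "gripper": 1}, {"tx": -1.2, "ty": -0.0, "tz": 1.41, "wx": 0.002, "wy": 0.03, "wz": -0.006, "gripper": 1}, {"tx": -1.72, "ty": -0.01, "tz": 2.17, "wx": 0.002, "wy": 0.045, "wz": -0.006, "gripper": 1}, {"tx": -2.19, "ty": -0.01, "tz": 2.96, "wx": 0.002, "wy": 0.059, "wz": -0.006, "gripper": 1}, {"tx": -2.63, "ty": -0.02, "tz": 3.77, "wx": 0.002, "wy": 0.073, "wz": -0.006, "gripper": 1}, {"tx": -3.02, "ty": -0.03, "tz": 4.59, "wx": 0.002, "wy": 0.088, "wz": -0.006, "gripper": 1}, {"tx": -3.37, "ty": -0.03, "tz": 5.44, "wx": 0.002, "wy": 0.102, "wz": -0.006, "gripper": 1}, {"tx": -3.67, "ty": -0.04, "tz": 6.3, "wx": 0.002, "wy": 0.116, "wz": -0.006, "gripper": 1}]
```

```bash
python3 -m creep '[{"tx":-0.7,"ty":0,"tz":0.65,"wx":0,"wy":0.016,"wz":0,"gripper":1},{"tx":-1.25,"ty":0,"tz":1.4,"wx":0,"wy":0.03,"wz":0,"gripper":1},{"tx":-1.75,"ty":0,"tz":2.15,"wx":0,"wy":0.045,"wz":0,"gripper":1},{"tx":-2.25,"ty":0,"tz":2.95,"wx":0,"wy":0.06,"wz":0,"gripper":1},{"tx":-2.7,"ty":0,"tz":3.75,"wx":0,"wy":0.073,"wz":0,"gripper":1},{"tx":-3.1,"ty":0,"tz":4.6,"wx":0,"wy":0.09,"wz":0,"gripper":1},{"tx":-3.45,"ty":0,"tz":5.45,"wx":0,"wy":0.1,"wz":0,"gripper":1},{"tx":-3.75,"ty":0,"tz":6.3,"wx":0,"wy":0.115,"wz":0,"gripper":1}]'
python3 - <<'E'
from st import *
applied([-3.75,0,6.3],[0,.115,0]); status()
rows([(tcpfor(a,pit(a)),tool(pit(a),0.01)) for a in np.linspace(1.1,1.45,8)])
E
```

```text
time: 6.57
tool_pos: [540.4, -19.7, 244.4]
tcp_rot: [0.01, 1.457, 0.022]
contact_force: [-6.4, -8.4, 0.6]
grip_width: 10.9
t 6.57 meas [540.4 -19.7 244.4] cmd [541.9 -17.7 242.9] F [-6.4 -8.4  0.6] M [-1.42  1.34 -0.32] w 10.9
bar [536.2 -19.8 281.2] alpha 1.049 theta 0.981 r 195.2
Ftan -5.2 Frad 3.7 q [-0.19  0.27  1.52  0.03  1.24 -0.21]
[{"tx": -0.28, "ty": -0.05, "tz": 0.85, "wx": 0.002, "wy": 0.016, "wz": -0.005, "gripper": 1}, {"tx": -0.59, "ty": -0.06, "tz": 1.71, "wx": 0.002, "wy": 0.03, "wz": -0.005, "gripper": 1}, {"tx": -0.86, "ty": -0.06, "tz": 2.58, "wx": 0.002, "wy": 0.045, "wz": -0.005, "gripper": 1}, {"tx": -1.08, "ty": -0.07, "tz": 3.46, "wx": 0.003, "wy": 0.059, "wz": -0.005, "gripper": 1}, {"tx": -1.25, "ty": -0.08, "tz": 4.36, "wx": 0.003, "wy": 0.073, "wz": -0.005, "gripper": 1}, {"tx": -1.38, "ty": -0.09, "tz": 5.26, "wx": 0.003, "wy": 0.088, "wz": -0.005, "gripper": 1}, {"tx": -1.46, "ty": -0.1, "tz": 6.16, "wx": 0.003, "wy": 0.102, "wz": -0.005, "gripper": 1}, {"tx": -1.5, "ty": -0.12, "tz": 7.07, "wx": 0.003, "wy": 0.116, "wz": -0.005, "gripper": 1}]
```

```bash
python3 -m creep '[{"tx":-0.35,"ty":-0.2,"tz":0.8,"wx":0,"wy":0.015,"wz":0,"gripper":1},{"tx":-0.65,"ty":-0.2,"tz":1.7,"wx":0,"wy":0.03,"wz":0,"gripper":1},{"tx":-0.9,"ty":-0.2,"tz":2.6,"wx":0,"wy":0.045,"wz":0,"gripper":1},{"tx":-1.15,"ty":-0.25,"tz":3.45,"wx":0,"wy":0.06,"wz":0,"gripper":1},{"tx":-1.3,"ty":-0.25,"tz":4.35,"wx":0,"wy":0.073,"wz":0,"gripper":1},{"tx":-1.45,"ty":-0.3,"tz":5.25,"wx":0,"wy":0.09,"wz":0,"gripper":1},{"tx":-1.5,"ty":-0.3,"tz":6.15,"wx":0,"wy":0.1,"wz":0,"gripper":1},{"tx":-1.55,"ty":-0.3,"tz":7.05,"wx":0,"wy":0.115,"wz":0,"gripper":1}]'
python3 - <<'E'
from st import *
applied([-1.55,-.3,7.05],[0,.115,0]); status()
rows([(tcpfor(a,pit(a)),tool(pit(a),0.01)) for a in np.linspace(1.47,1.61,8)])
E
```

```text
time: 7.23
tool_pos: [609.6, -21.1, 269.1]
tcp_rot: [0.863, 1.568, 0.875]
contact_force: [-4.4, -3.9, 3.3]
grip_width: 11.4
t 7.23 meas [609.6 -21.1 269.1] cmd [610.2 -19.9 266.5] F [-4.4 -3.9  3.3] M [-0.81  1.04 -0.18] w 11.4
bar [609.5 -21.2 306.1] alpha 1.447 theta 1.38 r 195.6
Ftan -3.9 Frad 3.8 q [-0.16  0.47  1.16  0.    1.52 -0.17]
[{"tx": 0.01, "ty": 0.18, "tz": 0.39, "wx": 0.003, "wy": 0.007, "wz": -0.005, "gripper": 1}, {"tx": -0.02, "ty": 0.18, "tz": 0.75, "wx": 0.003, "wy": 0.013, "wz": -0.005, "gripper": 1}, {"tx": -0.05, "ty": 0.17, "tz": 1.11, "wx": 0.003, "wy": 0.019, "wz": -0.005, "gripper": 1}, {"tx": -0.07, "ty": 0.17, "tz": 1.48, "wx": 0.003, "wy": 0.025, "wz": -0.005, "gripper": 1}, {"tx": -0.08, "ty": 0.16, "tz": 1.84, "wx": 0.003, "wy": 0.03, "wz": -0.005, "gripper": 1}, {"tx": -0.09, "ty": 0.16, "tz": 2.2, "wx": 0.003, "wy": 0.036, "wz": -0.005, "gripper": 1}, {"tx": -0.08, "ty": 0.15, "tz": 2.57, "wx": 0.003, "wy": 0.042, "wz": -0.005, "gripper": 1}, {"tx": -0.07, "ty": 0.15, "tz": 2.93, "wx": 0.003, "wy": 0.048, "wz": -0.005, "gripper": 1}]
```

```bash
python3 -m creep '[{"tx":-0.05,"ty":-0.05,"tz":0.4,"wx":0,"wy":0.007,"wz":0,"gripper":1},{"tx":-0.1,"ty":-0.1,"tz":0.75,"wx":0,"wy":0.013,"wz":0,"gripper":1},{"tx":-0.1,"ty":-0.1,"tz":1.1,"wx":0,"wy":0.02,"wz":0,"gripper":1},{"tx":-0.1,"ty":-0.1,"tz":1.5,"wx":0,"wy":0.025,"wz":0,"gripper":1},{"tx":-0.1,"ty":-0.1,"tz":1.85,"wx":0,"wy":0.03,"wz":0,"gripper":1},{"tx":-0.1,"ty":-0.15,"tz":2.2,"wx":0,"wy":0.036,"wz":0,"gripper":1},{"tx":-0.1,"ty":-0.15,"tz":2.55,"wx":0,"wy":0.042,"wz":0,"gripper":1},{"tx":-0.1,"ty":-0.15,"tz":2.9,"wx":0,"wy":0.048,"wz":0,"gripper":1}]'
python3 - <<'E'
from st import *
applied([-.1,-.15,2.9],[0,.048,0]); status()
rows([(tcpfor(a,pit(a)),tool(pit(a),0.01)) for a in np.linspace(1.62,1.73,8)])
E
```

```text
time: 7.9
tool_pos: [639.0, -21.6, 269.9]
tcp_rot: [3.061, 1.526, 3.073]
contact_force: [-4.4, -2.9, 4.6]
grip_width: 10.8
t 7.9 meas [639.  -21.6 269.9] cmd [639.2 -21.1 267.5] F [-4.4 -2.9  4.6] M [-0.49  0.84 -0.14] w 10.8
bar [640.7 -21.7 306.8] alpha 1.607 theta 1.54 r 195.0
Ftan -4.5 Frad 4.5 q [-0.15  0.56  1.   -0.    1.63 -0.16]
[{"tx": 0.03, "ty": 0.29, "tz": 0.21, "wx": 0.003, "wy": 0.002, "wz": -0.005, "gripper": 1}, {"tx": 0.03, "ty": 0.29, "tz": 0.5, "wx": 0.003, "wy": 0.007, "wz": -0.005, "gripper": 1}, {"tx": 0.04, "ty": 0.29, "tz": 0.78, "wx": 0.003, "wy": 0.011, "wz": -0.005, "gripper": 1}, {"tx": 0.05, "ty": 0.28, "tz": 1.07, "wx": 0.003, "wy": 0.016, "wz": -0.005, "gripper": 1}, {"tx": 0.07, "ty": 0.28, "tz": 1.35, "wx": 0.003, "wy": 0.02, "wz": -0.005, "gripper": 1}, {"tx": 0.09, "ty": 0.28, "tz": 1.64, "wx": 0.003, "wy": 0.025, "wz": -0.005, "gripper": 1}, {"tx": 0.11, "ty": 0.27, "tz": 1.92, "wx": 0.003, "wy": 0.03, "wz": -0.005, "gripper": 1}, {"tx": 0.15, "ty": 0.27, "tz": 2.21, "wx": 0.003, "wy": 0.034, "wz": -0.005, "gripper": 1}]
```

```bash
python3 -m creep '[{"tx":-0.1,"ty":0,"tz":0.2,"wx":0,"wy":0.003,"wz":0,"gripper":1},{"tx":-0.1,"ty":0,"tz":0.5,"wx":0,"wy":0.007,"wz":0,"gripper":1},{"tx":-0.1,"ty":0,"tz":0.8,"wx":0,"wy":0.011,"wz":0,"gripper":1},{"tx":-0.08,"ty":0,"tz":1.05,"wx":0,"wy":0.016,"wz":0,"gripper":1},{"tx":-0.06,"ty":0,"tz":1.35,"wx":0,"wy":0.02,"wz":0,"gripper":1},{"tx":-0.04,"ty":0,"tz":1.6,"wx":0,"wy":0.025,"wz":0,"gripper":1},{"tx":-0.02,"ty":0,"tz":1.9,"wx":0,"wy":0.03,"wz":0,"gripper":1},{"tx":0,"ty":0,"tz":2.2,"wx":0,"wy":0.034,"wz":0,"gripper":1}]'
python3 - <<'E'
from st import *
applied([0,0,2.2],[0,.034,0]); status()
rows([(tcpfor(a,pit(a)),tool(pit(a),0.01)) for a in np.linspace(1.735,1.8,8)])
E
```

```text
time: 8.57
tool_pos: [661.3, -22.0, 268.1]
tcp_rot: [3.105, 1.492, 3.117]
contact_force: [-3.3, -5.3, 2.7]
grip_width: 11.0
t 8.57 meas [661.3 -22.  268.1] cmd [661.2 -20.8 266.5] F [-3.3 -5.3  2.7] M [-1.    0.81 -0.1 ] w 11.0
bar [664.2 -22.  305. ] alpha 1.728 theta 1.66 r 195.4
Ftan -3.7 Frad 2.2 q [-0.14  0.64  0.87 -0.01  1.71 -0.16]
[{"tx": 0.15, "ty": 0.27, "tz": 0.1, "wx": 0.003, "wy": 0.001, "wz": -0.005, "gripper": 1}, {"tx": 0.17, "ty": 0.26, "tz": 0.27, "wx": 0.003, "wy": 0.004, "wz": -0.005, "gripper": 1}, {"tx": 0.19, "ty": 0.26, "tz": 0.44, "wx": 0.003, "wy": 0.007, "wz": -0.005, "gripper": 1}, {"tx": 0.21, "ty": 0.26, "tz": 0.61, "wx": 0.003, "wy": 0.01, "wz": -0.005, "gripper": 1}, {"tx": 0.23, "ty": 0.26, "tz": 0.77, "wx": 0.003, "wy": 0.012, "wz": -0.005, "gripper": 1}, {"tx": 0.25, "ty": 0.26, "tz": 0.94, "wx": 0.003, "wy": 0.015, "wz": -0.005, "gripper": 1}, {"tx": 0.27, "ty": 0.25, "tz": 1.11, "wx": 0.003, "wy": 0.018, "wz": -0.005, "gripper": 1}, {"tx": 0.3, "ty": 0.25, "tz": 1.28, "wx": 0.003, "wy": 0.02, "wz": -0.005, "gripper": 1}]
```

Run:
```python
from h import *
c=pickle.load(open("top0.pkl","rb"));X=cloud(c)
for v in range(112,132): print(v,c["frame"][v,326],X[v,326].round(0),X[v,327].round(0),X[v,328].round(0))
c=pickle.load(open("scene0.pkl","rb"));X=cloud(c)
for u,v in [(244,224),(243,225),(242,224),(240,226),(245,224),(246,224),(236,229)]: print(u,v,c["frame"][v,u],X[v,u].round(0))
```

```text
112 [250 255 255] [730. -18. 175.] [732. -21. 168.] [731. -25. 171.]
113 [250 255 255] [728. -18. 173.] [727. -21. 173.] [728. -25. 170.]
114 [248 255 255] [724. -18. 173.] [725. -21. 169.] [725. -25. 169.]
115 [248 254 252] [720. -18. 177.] [719. -21. 179.] [721. -24. 173.]
116 [188 202 198] [714. -18. 187.] [716. -21. 178.] [714. -24. 188.]
117 [88 89 93] [712. -18. 181.] [712. -21. 185.] [711. -24. 186.]
118 [131 140 136] [710. -18. 178.] [711. -21. 174.] [710. -24. 176.]
119 [255 255 255] [707. -18. 178.] [707. -21. 177.] [709. -24. 170.]
120 [240 246 242] [704. -18. 177.] [706. -21. 170.] [703. -24. 179.]
121 [254 255 255] [701. -18. 175.] [701. -21. 175.] [704. -24. 164.]
122 [246 253 250] [699. -18. 170.] [699. -21. 170.] [710. -24. 124.]
123 [226 236 230] [696. -18. 170.] [695. -21. 173.] [709. -25. 116.]
124 [255 255 255] [692. -18. 175.] [692. -21. 172.] [692. -24. 172.]
125 [255 255 255] [688. -18. 174.] [689. -21. 172.] [689. -24. 173.]
126 [237 245 241] [686. -18. 172.] [686. -21. 170.] [685. -24. 175.]
127 [178 187 183] [683. -18. 171.] [683. -21. 172.] [682. -24. 173.]
128 [105 110 114] [700. -18.  82.] [698. -21.  88.] [698. -25.  87.]
129 [114 119 121] [694. -18.  91.] [693. -21.  95.] [694. -24.  91.]
130 [113 119 122] [691. -18.  90.] [691. -21.  90.] [692. -24.  87.]
131 [119 120 124] [688. -18.  88.] [688. -21.  89.] [689. -24.  85.]
244 224 [203 211 213] [686. -20. 175.]
243 225 [241 246 247] [690. -19. 175.]
242 224 [213 221 223] [691. -23. 175.]
240 226 [230 238 240] [698. -20. 175.]
245 224 [171 178 180] [684. -18. 175.]
246 224 [137 111 100] [ 658. -125.    2.]
236 229 [104 109 111] [713. -10. 185.]
```

```bash
python3 - <<'E'
from st import *
rows([(tcpfor(a,pit(a)),tool(pit(a),0.01)) for a in np.linspace(1.735,1.82,8)])
E
python3 -m creep '[{"tx":0,"ty":-0.1,"tz":0.2,"wx":0,"wy":0.003,"wz":0,"gripper":1},{"tx":0,"ty":-0.1,"tz":0.4,"wx":0,"wy":0.006,"wz":0,"gripper":1},{"tx":0,"ty":-0.1,"tz":0.6,"wx":0,"wy":0.01,"wz":0,"gripper":1},{"tx":0.05,"ty":-0.1,"tz":0.8,"wx":0,"wy":0.013,"wz":0,"gripper":1},{"tx":0.05,"ty":-0.1,"tz":1,"wx":0,"wy":0.016,"wz":0,"gripper":1},{"tx":0.1,"ty":-0.1,"tz":1.2,"wx":0,"wy":0.02,"wz":0,"gripper":1},{"tx":0.15,"ty":-0.1,"tz":1.4,"wx":0,"wy":0.024,"wz":0,"gripper":1},{"tx":0.2,"ty":-0.1,"tz":1.6,"wx":0,"wy":0.027,"wz":0,"gripper":1}]'
python3 - <<'E'
from st import *
applied([.2,-.1,1.6],[0,.027,0]); status()
rows([(tcpfor(a,pit(a)),tool(pit(a),0.01)) for a in np.linspace(1.82,1.9,4)])
E
```

```text
[{"tx": 0.15, "ty": 0.27, "tz": 0.1, "wx": 0.003, "wy": 0.001, "wz": -0.005, "gripper": 1}, {"tx": 0.17, "ty": 0.26, "tz": 0.32, "wx": 0.003, "wy": 0.005, "wz": -0.005, "gripper": 1}, {"tx": 0.2, "ty": 0.26, "tz": 0.54, "wx": 0.003, "wy": 0.008, "wz": -0.005, "gripper": 1}, {"tx": 0.22, "ty": 0.26, "tz": 0.76, "wx": 0.003, "wy": 0.012, "wz": -0.005, "gripper": 1}, {"tx": 0.25, "ty": 0.25, "tz": 0.98, "wx": 0.003, "wy": 0.015, "wz": -0.005, "gripper": 1}, {"tx": 0.29, "ty": 0.25, "tz": 1.2, "wx": 0.003, "wy": 0.019, "wz": -0.005, "gripper": 1}, {"tx": 0.32, "ty": 0.25, "tz": 1.42, "wx": 0.003, "wy": 0.022, "wz": -0.005, "gripper": 1}, {"tx": 0.36, "ty": 0.25, "tz": 1.63, "wx": 0.003, "wy": 0.026, "wz": -0.005, "gripper": 1}]
time: 9.23
tool_pos: [677.4, -22.2, 264.9]
tcp_rot: [3.107, 1.466, 3.12]
contact_force: [-2.6, -4.0, 3.2]
grip_width: 10.9
t 9.23 meas [677.4 -22.2 264.9] cmd [677.  -21.6 263.2] F [-2.6 -4.   3.2] M [-0.81  0.71 -0.1 ] w 10.9
bar [681.2 -22.3 301.7] alpha 1.817 theta 1.749 r 195.6
Ftan -3.3 Frad 2.5 q [-0.14  0.7   0.77 -0.01  1.78 -0.15]
[{"tx": 0.16, "ty": 0.35, "tz": 0.04, "wx": 0.003, "wy": -0.001, "wz": -0.005, "gripper": 1}, {"tx": 0.24, "ty": 0.34, "tz": 0.52, "wx": 0.003, "wy": 0.007, "wz": -0.005, "gripper": 1}, {"tx": 0.33, "ty": 0.33, "tz": 0.99, "wx": 0.004, "wy": 0.014, "wz": -0.005, "gripper": 1}, {"tx": 0.43, "ty": 0.33, "tz": 1.47, "wx": 0.004, "wy": 0.022, "wz": -0.005, "gripper": 1}]
```

```bash
python3 -m creep '[{"tx":0.03,"ty":0,"tz":0.15,"wx":0,"wy":0.002,"wz":0,"gripper":1},{"tx":0.05,"ty":0,"tz":0.3,"wx":0,"wy":0.004,"wz":0,"gripper":1},{"tx":0.07,"ty":0,"tz":0.4,"wx":0,"wy":0.006,"wz":0,"gripper":1}]'
python3 - <<'E'
from st import *
applied([.07,0,.4],[0,.006,0]); status()
E
python3 -m creep '[{"tx":0.03,"ty":0,"tz":0.15,"wx":0,"wy":0.002,"wz":0,"gripper":1},{"tx":0.05,"ty":0,"tz":0.3,"wx":0,"wy":0.004,"wz":0,"gripper":1},{"tx":0.07,"ty":0,"tz":0.4,"wx":0,"wy":0.006,"wz":0,"gripper":1}]'
python3 - <<'E'
from st import *
applied([.07,0,.4],[0,.006,0]); status()
E
```

```text
time: 9.48
tool_pos: [681.3, -22.3, 263.7]
tcp_rot: [3.11, 1.46, 3.123]
contact_force: [-2.6, -5.6, 3.1]
grip_width: 10.9
t 9.48 meas [681.3 -22.3 263.7] cmd [680.9 -21.5 262.1] F [-2.6 -5.6  3.1] M [-0.92  0.72  0.02] w 10.9
bar [685.4 -22.4 300.5] alpha 1.839 theta 1.771 r 195.4
Ftan -3.3 Frad 2.3 q [-0.14  0.72  0.74 -0.01  1.79 -0.15]
time: 9.73
tool_pos: [685.2, -22.4, 262.6]
tcp_rot: [3.113, 1.454, 3.126]
contact_force: [-3.1, -5.1, 2.7]
grip_width: 11.1
t 9.73 meas [685.2 -22.4 262.6] cmd [684.8 -21.5 261. ] F [-3.1 -5.1  2.7] M [-0.98  0.73 -0.04] w 11.1
bar [689.5 -22.4 299.4] alpha 1.861 theta 1.793 r 195.5
Ftan -3.7 Frad 1.7 q [-0.14  0.73  0.72 -0.01  1.81 -0.15]
```

```bash
python3 -m creep '[{"tx":0.03,"ty":0,"tz":0.15,"wx":0,"wy":0.002,"wz":0,"gripper":1},{"tx":0.06,"ty":-0.05,"tz":0.3,"wx":0,"wy":0.004,"wz":0,"gripper":1},{"tx":0.08,"ty":-0.05,"tz":0.4,"wx":0,"wy":0.006,"wz":0,"gripper":1}]'
python3 - <<'E'
from st import *
applied([.08,-.05,.4],[0,.006,0]); status()
E
```

```text
time: 9.98
tool_pos: [689.0, -22.4, 261.3]
tcp_rot: [3.109, 1.448, 3.122]
contact_force: [-1.8, -4.2, 3.3]
grip_width: 11.0
t 9.98 meas [689.  -22.4 261.3] cmd [688.6 -21.9 259.7] F [-1.8 -4.2  3.3] M [-0.87  0.65 -0.07] w 11.0
bar [693.6 -22.5 298. ] alpha 1.883 theta 1.815 r 195.4
Ftan -2.7 Frad 2.6 q [-0.14  0.75  0.69 -0.01  1.83 -0.15]
```

```bash
python3 -m creep '[{"tx":0.03,"ty":0,"tz":0.15,"wx":0,"wy":0.002,"wz":0,"gripper":1},{"tx":0.06,"ty":-0.05,"tz":0.25,"wx":0,"wy":0.004,"wz":0,"gripper":1},{"tx":0.06,"ty":-0.05,"tz":0.3,"wx":0,"wy":0.005,"wz":0,"gripper":1}]'
python3 - <<'E'
from st import *
applied([.06,-.05,.3],[0,.005,0]); status()
E
```

```text
time: 10.23
tool_pos: [691.9, -22.4, 260.2]
tcp_rot: [3.106, 1.443, 3.119]
contact_force: [-2.6, -3.2, 2.7]
grip_width: 11.4
t 10.23 meas [691.9 -22.4 260.2] cmd [691.6 -22.4 258.7] F [-2.6 -3.2  2.7] M [-0.7   0.71 -0.06] w 11.4
bar [696.6 -22.5 296.9] alpha 1.899 theta 1.832 r 195.3
Ftan -3.4 Frad 1.7 q [-0.14  0.76  0.67 -0.02  1.84 -0.15]
```

Not met yet (Ftan is still at its baseline of about −3). I continue in 3 mm steps, one per call.

```bash
python3 -m creep '[{"tx":0.03,"ty":0,"tz":0.1,"wx":0,"wy":0.002,"wz":0,"gripper":1},{"tx":0.05,"ty":0,"tz":0.2,"wx":0,"wy":0.004,"wz":0,"gripper":1},{"tx":0.07,"ty":0,"tz":0.3,"wx":0,"wy":0.005,"wz":0,"gripper":1}]'
python3 - <<'E'
from st import *
applied([.07,0,.3],[0,.005,0]); status()
E
```

```text
time: 10.48
tool_pos: [694.6, -22.5, 259.1]
tcp_rot: [3.109, 1.437, 3.122]
contact_force: [-2.3, -3.9, 3.9]
grip_width: 10.8
t 10.48 meas [694.6 -22.5 259.1] cmd [694.4 -22.3 257.6] F [-2.3 -3.9  3.9] M [-0.75  0.65 -0.09] w 10.8
bar [699.5 -22.6 295.8] alpha 1.915 theta 1.848 r 195.2
Ftan -3.4 Frad 2.9 q [-0.13  0.77  0.65 -0.02  1.85 -0.15]
```

```bash
grep -c . cmd.json
python3 - <<'E'
from st import *
o=status()
import sys
E
```

```text
1
t 10.48 meas [694.6 -22.5 259.1] cmd [694.4 -22.3 257.6] F [-2.3 -3.9  3.9] M [-0.75  0.65 -0.09] w 10.8
bar [699.5 -22.6 295.8] alpha 1.915 theta 1.848 r 195.2
Ftan -3.4 Frad 2.9 q [-0.13  0.77  0.65 -0.02  1.85 -0.15]
```

```bash
python3 -m creep '[{"tx":0.03,"ty":0,"tz":0.1,"wx":0,"wy":0.002,"wz":0,"gripper":1},{"tx":0.05,"ty":0,"tz":0.2,"wx":0,"wy":0.004,"wz":0,"gripper":1},{"tx":0.07,"ty":0,"tz":0.3,"wx":0,"wy":0.005,"wz":0,"gripper":1}]'
python3 - <<'E'
from st import *
applied([.07,0,.3],[0,.005,0]); status()
E
```

```text
time: 10.73
tool_pos: [697.5, -22.5, 258.0]
tcp_rot: [3.111, 1.432, 3.124]
contact_force: [-2.5, -4.3, 3.0]
grip_width: 11.4
t 10.73 meas [697.5 -22.5 258. ] cmd [697.3 -22.3 256.6] F [-2.5 -4.3  3. ] M [-0.79  0.67 -0.02] w 11.4
bar [702.6 -22.6 294.6] alpha 1.932 theta 1.864 r 195.2
Ftan -3.4 Frad 1.9 q [-0.13  0.79  0.63 -0.02  1.87 -0.15]
```

```bash
python3 -m creep '[{"tx":0.03,"ty":0,"tz":0.1,"wx":0,"wy":0.002,"wz":0,"gripper":1},{"tx":0.06,"ty":0,"tz":0.2,"wx":0,"wy":0.004,"wz":0,"gripper":1},{"tx":0.08,"ty":0,"tz":0.3,"wx":0,"wy":0.005,"wz":0,"gripper":1}]'
python3 - <<'E'
from st import *
applied([.08,0,.3],[0,.005,0]); status()
E
```

```text
time: 10.98
tool_pos: [700.4, -22.6, 256.7]
tcp_rot: [3.112, 1.427, 3.125]
contact_force: [-2.3, -4.7, 2.5]
grip_width: 10.9
t 10.98 meas [700.4 -22.6 256.7] cmd [700.2 -22.2 255.3] F [-2.3 -4.7  2.5] M [-0.89  0.67 -0.03] w 10.9
bar [705.7 -22.7 293.3] alpha 1.949 theta 1.881 r 195.1
Ftan -3.0 Frad 1.5 q [-0.13  0.8   0.6  -0.02  1.88 -0.15]
```

```bash
python3 -m creep '[{"tx":0.03,"ty":0,"tz":0.1,"wx":0,"wy":0.002,"wz":0,"gripper":1},{"tx":0.06,"ty":0,"tz":0.2,"wx":0,"wy":0.004,"wz":0,"gripper":1},{"tx":0.08,"ty":0,"tz":0.3,"wx":0,"wy":0.005,"wz":0,"gripper":1}]'
python3 - <<'E'
from st import *
applied([.08,0,.3],[0,.005,0]); status()
E
```

```text
time: 11.23
tool_pos: [703.2, -22.6, 255.4]
tcp_rot: [3.114, 1.422, 3.127]
contact_force: [-2.6, -4.9, 3.0]
grip_width: 10.9
t 11.23 meas [703.2 -22.6 255.4] cmd [703.  -22.2 254.1] F [-2.6 -4.9  3. ] M [-0.97  0.67  0.  ] w 10.9
bar [708.7 -22.7 292. ] alpha 1.966 theta 1.898 r 195.0
Ftan -3.5 Frad 1.8 q [-0.13  0.81  0.58 -0.02  1.89 -0.15]
```

```bash
python3 -m creep '[{"tx":0.03,"ty":0,"tz":0.1,"wx":0,"wy":0.002,"wz":0,"gripper":1},{"tx":0.06,"ty":0,"tz":0.2,"wx":0,"wy":0.004,"wz":0,"gripper":1},{"tx":0.08,"ty":0,"tz":0.3,"wx":0,"wy":0.005,"wz":0,"gripper":1}]'
python3 - <<'E'
from st import *
applied([.08,0,.3],[0,.005,0]); status()
E
```

```text
time: 11.48
tool_pos: [706.0, -22.7, 254.1]
tcp_rot: [3.115, 1.417, 3.128]
contact_force: [-3.3, -5.5, 3.1]
grip_width: 10.7
t 11.48 meas [706.  -22.7 254.1] cmd [705.9 -22.1 252.9] F [-3.3 -5.5  3.1] M [-1.03  0.66 -0.03] w 10.7
bar [711.7 -22.7 290.6] alpha 1.983 theta 1.915 r 194.9
Ftan -4.3 Frad 1.6 q [-0.13  0.83  0.56 -0.02  1.91 -0.15]
```

```bash
python3 -m creep '[{"tx":0.03,"ty":0,"tz":0.1,"wx":0,"wy":0.002,"wz":0,"gripper":1},{"tx":0.05,"ty":-0.05,"tz":0.15,"wx":0,"wy":0.003,"wz":0,"gripper":1},{"tx":0.05,"ty":-0.05,"tz":0.15,"wx":0,"wy":0.003,"wz":0,"gripper":1}]'
python3 - <<'E'
from st import *
applied([.05,-.05,.15],[0,.003,0]); status()
E
```

```text
time: 11.73
tool_pos: [706.9, -22.7, 253.6]
tcp_rot: [3.111, 1.413, 3.124]
contact_force: [-4.3, -3.9, 4.1]
grip_width: 11.2
t 11.73 meas [706.9 -22.7 253.6] cmd [707.3 -22.6 252.1] F [-4.3 -3.9  4.1] M [-0.75  1.09 -0.05] w 11.2
bar [712.7 -22.8 290.2] alpha 1.989 theta 1.921 r 194.9
Ftan -5.6 Frad 2.0 q [-0.13  0.84  0.55 -0.02  1.92 -0.15]
```

```bash
python3 -m creep '[{"tx":0.02,"ty":0,"tz":0.05,"wx":0,"wy":0.001,"wz":0,"gripper":1},{"tx":0.04,"ty":0,"tz":0.1,"wx":0,"wy":0.002,"wz":0,"gripper":1},{"tx":0.04,"ty":0,"tz":0.1,"wx":0,"wy":0.002,"wz":0,"gripper":1}]'
python3 - <<'E'
from st import *
applied([.04,0,.1],[0,.002,0]); status()
E
```

```text
time: 11.98
tool_pos: [707.2, -22.7, 253.5]
tcp_rot: [3.113, 1.409, 3.126]
contact_force: [-7.1, -4.0, 5.6]
grip_width: 11.0
t 11.98 meas [707.2 -22.7 253.5] cmd [708.2 -22.6 251.6] F [-7.1 -4.   5.6] M [-0.77  1.57 -0.04] w 11.0
bar [713.2 -22.8 290. ] alpha 1.991 theta 1.924 r 195.0
Ftan -8.8 Frad 2.2 q [-0.13  0.84  0.54 -0.02  1.92 -0.15]
```

```bash
python3 -m creep '[{"tx":0.02,"ty":0,"tz":0.04,"wx":0,"wy":0,"wz":0,"gripper":1},{"tx":0.02,"ty":0,"tz":0.04,"wx":0,"wy":0,"wz":0,"gripper":1},{"tx":0.02,"ty":0,"tz":0.04,"wx":0,"wy":0,"wz":0,"gripper":1}]'
python3 - <<'E'
from st import *
applied([.02,0,.04],[0,0,0]); status()
E
```

```text
time: 12.23
tool_pos: [707.3, -22.7, 253.4]
tcp_rot: [3.113, 1.409, 3.126]
contact_force: [-9.1, -3.9, 5.9]
grip_width: 11.0
t 12.23 meas [707.3 -22.7 253.4] cmd [708.6 -22.6 251.3] F [-9.1 -3.9  5.9] M [-0.83  1.7  -0.07] w 11.0
bar [713.3 -22.8 289.9] alpha 1.992 theta 1.924 r 195.0
Ftan -10.7 Frad 1.7 q [-0.13  0.84  0.54 -0.02  1.93 -0.15]
```

```bash
python3 -m creep '[{"tx":0,"ty":0,"tz":0,"wx":0,"wy":0,"wz":0,"gripper":0.5},{"tx":0,"ty":0,"tz":0,"wx":0,"wy":0,"wz":0,"gripper":0.5},{"tx":0,"ty":0,"tz":0,"wx":0,"wy":0,"wz":0,"gripper":0.5},{"tx":0,"ty":0,"tz":0,"wx":0,"wy":0,"wz":0,"gripper":0.5}]'
python3 - <<'E'
from st import *
status()
E
```

```text
time: 12.57
tool_pos: [709.0, -21.9, 252.1]
tcp_rot: [3.106, 1.412, 3.121]
contact_force: [-0.0, -0.1, -0.9]
grip_width: 22.9
t 12.57 meas [709.  -21.9 252.1] cmd [708.6 -22.6 251.3] F [-0.  -0.1 -0.9] M [-0.14 -0.07 -0.01] w 22.9
bar [714.8 -22.  288.6] alpha 2.002 theta 1.934 r 194.4
Ftan 0.4 Frad -0.8 q [-0.13  0.84  0.54 -0.02  1.92 -0.15]
```

```bash
python3 -m creep '[{"tx":-1,"ty":0,"tz":0,"wx":0,"wy":0,"wz":0,"gripper":0.5},{"tx":-3,"ty":0,"tz":0,"wx":0,"wy":0,"wz":0,"gripper":0.5},{"tx":-6,"ty":0,"tz":0,"wx":0,"wy":0,"wz":0,"gripper":0.5},{"tx":-9,"ty":0,"tz":0,"wx":0,"wy":0,"wz":0,"gripper":0.5},{"tx":-9,"ty":0,"tz":0,"wx":0,"wy":0,"wz":0,"gripper":0.5}]'
python3 - <<'E'
from st import *
applied([-9,0,0],[0,0,0]); o=status()
for n in ("wrist","scene","top"):
    c=capture(n);pickle.dump(c,open(n+"5.pkl","wb"));cv2.imwrite(f"pics/{n}5.png",c["frame"][:,:,::-1])
E
python3 - <<'E'
import cv2
a=cv2.imread("pics/scene5.png")[130:290,210:350];cv2.imwrite("pics/s5z.png",cv2.resize(a,None,fx=3.7,fy=3.7,interpolation=cv2.INTER_CUBIC))
E
```

```text
time: 12.98
tool_pos: [712.1, -21.7, 333.9]
tcp_rot: [3.099, 1.402, 3.113]
contact_force: [2.9, 0.4, -2.4]
grip_width: 22.9
t 12.98 meas [712.1 -21.7 333.9] cmd [722.9 -22.9 340.2] F [ 2.9  0.4 -2.4] M [-0.1  -0.23  0.  ] w 22.9
bar [718.3 -21.9 370.4] alpha 1.887 theta 1.82 r 271.9
Ftan 3.5 Frad -1.4 q [-0.13  0.97  0.04 -0.02  2.29 -0.16]
```

View pics/wrist5.png

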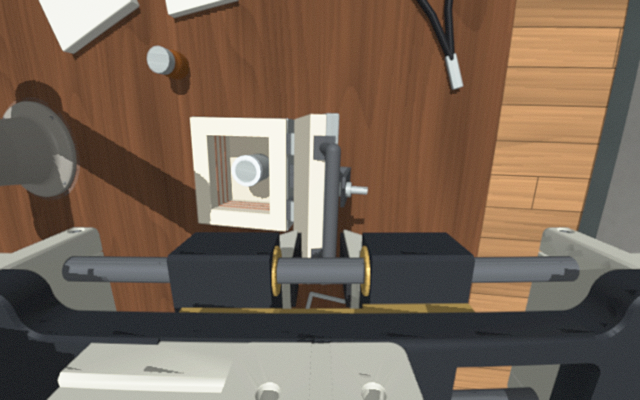

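View pics/s5z.png

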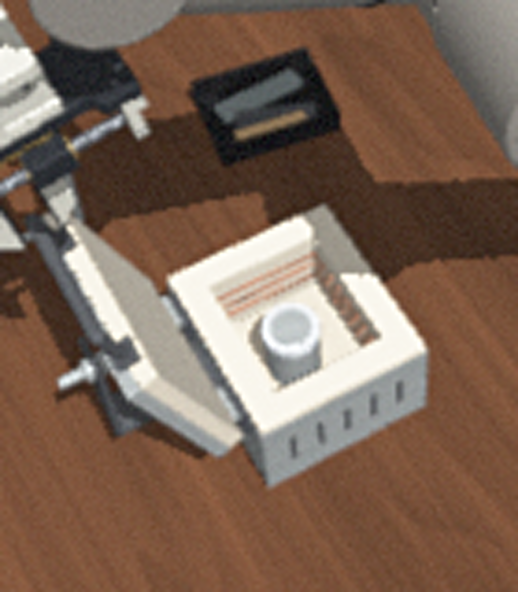

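View pics/top5.png

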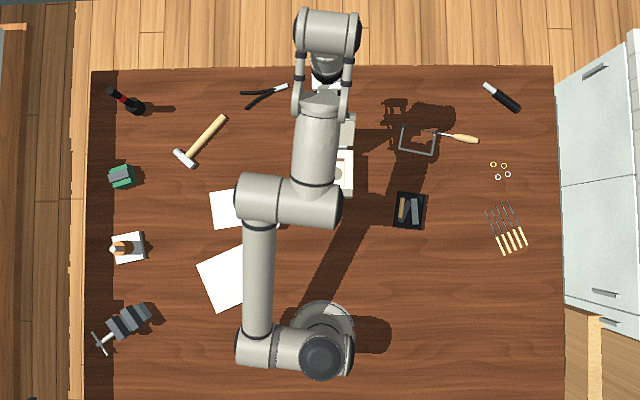

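The wrist and scene views show the lid back against the bolt, the chamber open and the pan inside (wrist (250,170), scene crop (290,340)). The tray and jar are untouched. Joint 3 reached its lower end on the retract, so I come back inward.

Run:
```python
from st import *
for n in ("scene","wrist"):
    c=pickle.load(open(n+"5.pkl","rb"));X=cloud(c);g=c["frame"].astype(int)
    x,y,z=X[...,0],X[...,1],X[...,2]
    m=(z>90)&(z<106)&(abs(x-547)<46)&(abs(y+19)<55)
    k,l,s,_=cv2.connectedComponentsWithStats(m.astype(np.uint8)); i=1+s[1:,4].argmax(); m=l==i
    P=X[m]; ce,r=cv2.minEnclosingCircle(P[:,:2].astype(np.float32))
    print(n,m.sum(),"circ",ce,r,"med",np.median(P,0),"rng",np.ptp(P[:,:2],axis=0), c["frame"][m].mean(0))
    rim=(z>106)&(z<116)&(abs(x-547)<85)&(abs(y+19)<95)&(g.min(2)>150)
    print("rim",rectfit(X,rim),np.median(z[rim]))
o=get_obs(); setcmd(o["tool_pos"],rot(o["tcp_rot"])); 
M=tool(np.pi/2,0); print(M)
for s in (1,-1):
    M2=M@R.from_rotvec([s*np.pi/2,0,0]).as_matrix(); print(s,M2.round(2),delta(o,[560,-60,340],M2))
```

```text
scene 182 circ (553.3916625976562, -15.373690605163574) 24.255374908447266 med [554.43953355 -13.45665369 100.5604943 ] rng [47.32061392 47.06608901] [217.96703297 221.87362637 223.28571429]
rim ((551.2218017578125, -20.434478759765625), (173.0861053466797, 160.59161376953125), 89.71394348144531) 111.447486025172
wrist 723 circ (553.2866821289062, -15.95217514038086) 24.53313636779785 med [555.28147728 -15.5901069   99.60066135] rng [48.64260194 46.20561228] [213.04979253 219.46058091 219.67219917]
rim ((551.3615112304688, -21.346534729003906), (168.1148681640625, 161.67584228515625), 89.05852508544922) 110.21347330975465
[[ 6.123234e-17  0.000000e+00  1.000000e+00]
 [ 0.000000e+00  1.000000e+00  0.000000e+00]
 [-1.000000e+00  0.000000e+00  6.123234e-17]]
1 [[ 0.  1.  0.]
 [ 0.  0. -1.]
 [-1.  0.  0.]] (array([  2.01,  -3.53, -15.56]), array([ 1.581, -0.12 ,  0.115]), 'n rows >=', np.float64(12.7))
-1 [[ 0. -1.  0.]
 [ 0.  0.  1.]
 [-1. -0.  0.]] (array([  2.01,  -3.53, -15.56]), array([-1.554, -0.115, -0.12 ]), 'n rows >=', np.float64(12.5))
```

Run:
```python
from st import *
M2=tool(np.pi/2,0)@R.from_rotvec([-np.pi/2,0,0]).as_matrix()
o=get_obs(); p0=o["tool_pos"]; R0=rot(o["tcp_rot"]); 
from scipy.spatial.transform import Slerp
S=Slerp([0,1],R.from_matrix([R0,M2])); 
w=[(p0+(np.array([553.3,-15.7,320])-p0)*f,S(f).as_matrix()) for f in (.08,.16,.24,.32,.40,.48,.56,.62)]
rows(w,-.26)
```

```text
[{"tx": 0.33, "ty": 0.07, "tz": -1.27, "wx": -0.124, "wy": -0.009, "wz": -0.01, "gripper": -0.26}, {"tx": 0.66, "ty": 0.14, "tz": -2.54, "wx": -0.249, "wy": -0.018, "wz": -0.019, "gripper": -0.26}, {"tx": 0.98, "ty": 0.22, "tz": -3.81, "wx": -0.373, "wy": -0.028, "wz": -0.029, "gripper": -0.26}, {"tx": 1.31, "ty": 0.29, "tz": -5.08, "wx": -0.497, "wy": -0.037, "wz": -0.038, "gripper": -0.26}, {"tx": 1.64, "ty": 0.36, "tz": -6.34, "wx": -0.621, "wy": -0.046, "wz": -0.048, "gripper": -0.26}, {"tx": 1.97, "ty": 0.43, "tz": -7.61, "wx": -0.746, "wy": -0.055, "wz": -0.057, "gripper": -0.26}, {"tx": 2.3, "ty": 0.5, "tz": -8.88, "wx": -0.87, "wy": -0.064, "wz": -0.067, "gripper": -0.26}, {"tx": 2.54, "ty": 0.56, "tz": -9.83, "wx": -0.963, "wy": -0.071, "wz": -0.074, "gripper": -0.26}]
```

```bash
python3 -m creep '[{"tx":0.3,"ty":0.1,"tz":-1.3,"wx":-0.12,"wy":-0.01,"wz":-0.01,"gripper":-0.26},{"tx":0.7,"ty":0.1,"tz":-2.5,"wx":-0.25,"wy":-0.02,"wz":-0.02,"gripper":-0.26},{"tx":1,"ty":0.2,"tz":-3.8,"wx":-0.37,"wy":-0.03,"wz":-0.03,"gripper":-0.26},{"tx":1.3,"ty":0.3,"tz":-5,"wx":-0.5,"wy":-0.04,"wz":-0.04,"gripper":-0.26},{"tx":1.6,"ty":0.4,"tz":-6.3,"wx":-0.62,"wy":-0.05,"wz":-0.05,"gripper":-0.26},{"tx":2,"ty":0.4,"tz":-7.6,"wx":-0.75,"wy":-0.055,"wz":-0.06,"gripper":-0.26},{"tx":2.3,"ty":0.5,"tz":-8.9,"wx":-0.87,"wy":-0.065,"wz":-0.07,"gripper":-0.26},{"tx":2.5,"ty":0.5,"tz":-9.8,"wx":-0.96,"wy":-0.07,"wz":-0.07,"gripper":-0.26}]'
python3 - <<'E'
from st import *
M2=tool(np.pi/2,0)@R.from_rotvec([-np.pi/2,0,0]).as_matrix()
o=get_obs(); print(o["joint_positions"],o["contact_force"])
print(delta(o,[553.3,-15.7,280],M2))
E
```

```text
time: 13.8
tool_pos: [614.8, -18.4, 329.0]
tcp_rot: [2.606, 1.509, -2.705]
contact_force: [0.1, 0.0, 0.2]
grip_width: 57.6
[-0.13590692  0.50932288  0.9325846  -0.03399457  1.7514617  -1.113929  ] [0.11686424 0.00255045 0.21788771]
(array([ 5.23,  5.08, -2.97]), array([-0.598, -0.042, -0.046]), 'n rows >=', np.float64(4.8))
```

```bash
python3 -m creep '[{"tx":1,"ty":1.2,"tz":-0.7,"wx":-0.12,"wy":-0.01,"wz":-0.01,"gripper":-0.26},{"tx":3,"ty":2.4,"tz":-1.4,"wx":-0.24,"wy":-0.02,"wz":-0.02,"gripper":-0.26},{"tx":5,"ty":3.6,"tz":-2.1,"wx":-0.36,"wy":-0.025,"wz":-0.03,"gripper":-0.26},{"tx":7,"ty":4.6,"tz":-2.6,"wx":-0.48,"wy":-0.03,"wz":-0.04,"gripper":-0.26},{"tx":8,"ty":5.1,"tz":-3,"wx":-0.6,"wy":-0.04,"wz":-0.045,"gripper":-0.26},{"tx":8,"ty":5.1,"tz":-3,"wx":-0.6,"wy":-0.04,"wz":-0.045,"gripper":-0.26},{"tx":8,"ty":5.1,"tz":-3,"wx":-0.6,"wy":-0.04,"wz":-0.045,"gripper":-0.26}]'
python3 - <<'E'
from st import *
M2=tool(np.pi/2,0)@R.from_rotvec([-np.pi/2,0,0]).as_matrix()
o=get_obs(); print(o["joint_positions"],o["contact_force"]); print(rot(o["tcp_rot"]).round(3))
print(delta(o,[553.3,-15.7,120],M2))
c=capture("wrist");pickle.dump(c,open("wrist6.pkl","wb"));cv2.imwrite("pics/w6.png",c["frame"][:,:,::-1])
X=cloud(c);x,y,z=X[...,0],X[...,1],X[...,2]
m=(z>92)&(z<106)&(abs(x-553)<30)&(abs(y+16)<30)
print(m.sum(),cv2.minEnclosingCircle(X[m][:,:2].astype(np.float32)),np.median(z[m]))
E
```

```text
time: 14.38
tool_pos: [551.9, -16.9, 252.4]
tcp_rot: [2.015, 1.566, -2.706]
contact_force: [1.3, -0.2, 0.4]
grip_width: 57.6
[-0.16769169  0.36442275  1.36064714 -0.00279122  1.42052732 -1.72920872] [ 1.29705404 -0.24812676  0.41771232]
[[-0.004 -1.     0.009]
 [-0.002  0.009  1.   ]
 [-1.     0.004 -0.002]]
(array([13.24, -0.19,  0.15]), array([-0.009, -0.002, -0.004]), 'n rows >=', np.float64(3.2))
1231 ((552.2727661132812, -16.861160278320312), 24.169782638549805) 99.46322470730883
```

View pics/w6.png

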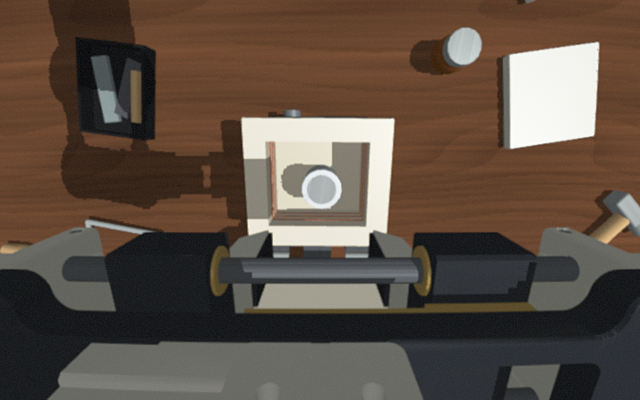

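The wrist view shows the pan at (321,188) in the open chamber and the rim at (242–394,118–240). Depth puts the pan centre at about (552.8,−16.3), top 99.5 mm, which fits 37+62. Next I descend with the jaws 58 mm open.

```bash
python3 -m creep '[{"tx":3,"ty":-0.1,"tz":0.05,"wx":-0.009,"wy":0,"wz":0,"gripper":-0.26},{"tx":6,"ty":-0.1,"tz":0.05,"wx":-0.009,"wy":0,"wz":0,"gripper":-0.26},{"tx":9,"ty":-0.1,"tz":0.05,"wx":-0.009,"wy":0,"wz":0,"gripper":-0.26},{"tx":11.5,"ty":-0.1,"tz":0.05,"wx":-0.009,"wy":0,"wz":0,"gripper":-0.26},{"tx":13,"ty":-0.1,"tz":0.05,"wx":-0.009,"wy":0,"wz":0,"gripper":-0.26},{"tx":13,"ty":-0.1,"tz":0.05,"wx":-0.009,"wy":0,"wz":0,"gripper":-0.26},{"tx":13,"ty":-0.1,"tz":0.05,"wx":-0.009,"wy":0,"wz":0,"gripper":-0.26}]'
python3 - <<'E'
from st import *
M2=tool(np.pi/2,0)@R.from_rotvec([-np.pi/2,0,0]).as_matrix()
o=get_obs(); print(o["contact_force"],o["grip_width"]);print(rot(o["tcp_rot"]).round(3))
print(delta(o,[552.8,-16.3,42],M2))
E
```

```text
time: 15.02
tool_pos: [552.1, -16.4, 121.6]
tcp_rot: [1.806, 1.564, -2.904]
contact_force: [0.5, -0.0, 1.0]
grip_width: 57.6
[ 0.45277899 -0.02457439  0.97184463] 57.63455607997086
[[-0.007 -1.    -0.002]
 [-0.002 -0.002  1.   ]
 [-1.     0.007 -0.002]]
(array([ 7.96, -0.13,  0.03]), array([ 0.002, -0.002, -0.007]), 'n rows >=', np.float64(1.9))
```

```bash
python3 -m creep '[{"tx":1.5,"ty":-0.1,"tz":0,"wx":0,"wy":0,"wz":-0.007,"gripper":-0.26},{"tx":3,"ty":-0.1,"tz":0,"wx":0,"wy":0,"wz":-0.007,"gripper":-0.26},{"tx":4.5,"ty":-0.1,"tz":0,"wx":0,"wy":0,"wz":-0.007,"gripper":-0.26},{"tx":5.5,"ty":-0.1,"tz":0,"wx":0,"wy":0,"wz":-0.007,"gripper":-0.26},{"tx":6.5,"ty":-0.1,"tz":0,"wx":0,"wy":0,"wz":-0.007,"gripper":-0.26},{"tx":7.3,"ty":-0.1,"tz":0,"wx":0,"wy":0,"wz":-0.007,"gripper":-0.26},{"tx":7.9,"ty":-0.1,"tz":0,"wx":0,"wy":0,"wz":-0.007,"gripper":-0.26},{"tx":7.9,"ty":-0.1,"tz":0,"wx":0,"wy":0,"wz":-0.007,"gripper":-0.26}]'
python3 - <<'E'
from st import *
o=get_obs(); print(o["tool_pos"],o["contact_force"],o["moment"],o["grip_width"])
E
```

```text
time: 15.68
tool_pos: [550.8, -16.4, 41.2]
tcp_rot: [2.071, 1.568, -2.638]
contact_force: [-0.7, -0.3, -0.7]
grip_width: 58.0
[550.75371684 -16.43546708  41.23423785] [-0.73066717 -0.31015234 -0.73542431] [0.08614187 0.03088849 0.03003833] 57.97322260769968
```

```bash
python3 -m creep '[{"tx":0,"ty":-0.2,"tz":0,"wx":0,"wy":0,"wz":0,"gripper":-0.26},{"tx":0,"ty":-0.2,"tz":0,"wx":0,"wy":0,"wz":0,"gripper":-0.15},{"tx":0,"ty":-0.2,"tz":0,"wx":0,"wy":0,"wz":0,"gripper":-0.08},{"tx":0,"ty":-0.2,"tz":0,"wx":0,"wy":0,"wz":0,"gripper":0.1},{"tx":0,"ty":-0.2,"tz":0,"wx":0,"wy":0,"wz":0,"gripper":1},{"tx":0,"ty":-0.2,"tz":0,"wx":0,"wy":0,"wz":0,"gripper":1}]'
python3 - <<'E'
from st import *
o=get_obs(); print(o["tool_pos"],o["contact_force"],o["moment"],o["grip_width"])
E
```

```text
time: 16.18
tool_pos: [553.4, -16.4, 42.5]
tcp_rot: [-3.079, 1.569, -1.504]
contact_force: [0.2, 0.7, 2.8]
grip_width: 47.4
[553.44319179 -16.44318608  42.52649977] [0.1815832  0.66458789 2.7969497 ] [ 0.07771529 -0.00315321 -0.00932703] 47.43479987357165
```

```bash
python3 -m creep '[{"tx":-0.3,"ty":0,"tz":0,"wx":0,"wy":0,"wz":0,"gripper":1},{"tx":-0.8,"ty":0,"tz":0,"wx":0,"wy":0,"wz":0,"gripper":1},{"tx":-1.5,"ty":0,"tz":0,"wx":0,"wy":0,"wz":0,"gripper":1},{"tx":-2.5,"ty":0,"tz":0,"wx":0,"wy":0,"wz":0,"gripper":1},{"tx":-4,"ty":0,"tz":0,"wx":0,"wy":0,"wz":0,"gripper":1},{"tx":-6,"ty":0,"tz":0,"wx":0,"wy":0,"wz":0,"gripper":1},{"tx":-7.5,"ty":0,"tz":0,"wx":0,"wy":0,"wz":0,"gripper":1},{"tx":-9,"ty":0,"tz":0,"wx":0,"wy":0,"wz":0,"gripper":1}]'
python3 - <<'E'
from st import *
o=get_obs(); print(o["tool_pos"],o["contact_force"],o["moment"],o["grip_width"]);print(rot(o["tcp_rot"]).round(3))
print(delta(o,[553,-16.4,190],rot(o["tcp_rot"])))
E
```

```text
time: 16.85
tool_pos: [553.3, -16.3, 133.9]
tcp_rot: [-3.122, 1.569, -1.547]
contact_force: [-0.3, 0.4, -2.6]
grip_width: 47.4
[553.26339224 -16.33686278 133.91194562] [-0.30947998  0.44880709 -2.55967557] [ 0.04748545 -0.04110208 -0.01529765] 47.361752518874596
[[ 0.    -1.    -0.004]
 [-0.002 -0.004  1.   ]
 [-1.    -0.    -0.002]]
(array([-5.61,  0.03, -0.02]), array([0., 0., 0.]), 'n rows >=', np.float64(1.3))
```

```bash
python3 -m creep '[{"tx":-1.5,"ty":0,"tz":0,"wx":0,"wy":0,"wz":0,"gripper":1},{"tx":-3,"ty":0,"tz":0,"wx":0,"wy":0,"wz":0,"gripper":1},{"tx":-4.5,"ty":0.3,"tz":0.8,"wx":0,"wy":0,"wz":0,"gripper":1},{"tx":-5.5,"ty":0.8,"tz":2.2,"wx":0,"wy":0,"wz":0,"gripper":1},{"tx":-5.5,"ty":1.5,"tz":4.2,"wx":0,"wy":0,"wz":0,"gripper":1},{"tx":-5.5,"ty":2.3,"tz":6.5,"wx":0,"wy":0,"wz":0,"gripper":1},{"tx":-5.5,"ty":3.1,"tz":9,"wx":0,"wy":0,"wz":0,"gripper":1},{"tx":-5.5,"ty":4,"tz":11.5,"wx":0,"wy":0,"wz":0,"gripper":1}]'
python3 - <<'E'
from st import *
o=get_obs(); print(o["contact_force"],o["grip_width"]);print(rot(o["tcp_rot"]).round(3))
M2=tool(np.pi/2,0)@R.from_rotvec([-np.pi/2,0,0]).as_matrix()
print(delta(o,[436,318.7,180],M2))
E
```

```text
time: 17.52
tool_pos: [511.7, 100.2, 187.4]
tcp_rot: [2.453, 1.569, -2.255]
contact_force: [1.1, 0.3, -2.5]
grip_width: 47.6
[ 1.12640934  0.33320932 -2.47724143] 47.57838722998602
[[-0.001 -1.    -0.004]
 [-0.001 -0.004  1.   ]
 [-1.     0.001 -0.001]]
(array([ 0.73,  7.48, 21.88]), array([ 0.004, -0.001, -0.001]), 'n rows >=', np.float64(5.5))
```

```bash
python3 -m creep '[{"tx":0,"ty":1,"tz":2.7,"wx":0,"wy":0,"wz":0,"gripper":1},{"tx":0,"ty":2,"tz":5.7,"wx":0,"wy":0,"wz":0,"gripper":1},{"tx":0,"ty":3,"tz":9,"wx":0,"wy":0,"wz":0,"gripper":1},{"tx":0,"ty":4.1,"tz":12.2,"wx":0,"wy":0,"wz":0,"gripper":1},{"tx":0,"ty":5.2,"tz":15.2,"wx":0,"wy":0,"wz":0,"gripper":1},{"tx":0,"ty":6.2,"tz":18,"wx":0,"wy":0,"wz":0,"gripper":1},{"tx":0,"ty":7,"tz":20.3,"wx":0,"wy":0,"wz":0,"gripper":1},{"tx":0,"ty":7.4,"tz":21.7,"wx":0,"wy":0,"wz":0,"gripper":1}]'
python3 -m creep '[{"tx":1,"ty":0,"tz":0,"wx":0,"wy":0,"wz":0,"gripper":1},{"tx":3,"ty":0,"tz":0,"wx":0,"wy":0,"wz":0,"gripper":1},{"tx":5.5,"ty":0,"tz":0,"wx":0,"wy":0,"wz":0,"gripper":1},{"tx":8,"ty":0,"tz":0,"wx":0,"wy":0,"wz":0,"gripper":1},{"tx":10.5,"ty":0,"tz":0,"wx":0,"wy":0,"wz":0,"gripper":1},{"tx":12.5,"ty":0,"tz":0,"wx":0,"wy":0,"wz":0,"gripper":1},{"tx":13.5,"ty":0,"tz":0,"wx":0,"wy":0,"wz":0,"gripper":1},{"tx":13.5,"ty":0,"tz":0,"wx":0,"wy":0,"wz":0,"gripper":1}]'
python3 - <<'E'
from st import *
o=get_obs(); print(o["contact_force"],o["grip_width"]);print(rot(o["tcp_rot"]).round(3))
M2=tool(np.pi/2,0)@R.from_rotvec([-np.pi/2,0,0]).as_matrix()
print(delta(o,[436,318.7,24],M2))
c=capture("scene");pickle.dump(c,open("scene7.pkl","wb"));cv2.imwrite("pics/s7.png",cv2.resize(c["frame"][200:360,300:480,::-1],None,fx=3.7,fy=3.7,interpolation=cv2.INTER_CUBIC))
E
```

```text
time: 18.18
tool_pos: [435.5, 318.1, 187.2]
tcp_rot: [1.877, 1.569, -2.829]
contact_force: [-0.0, -0.2, -1.8]
grip_width: 47.4
time: 18.85
tool_pos: [435.9, 314.0, 49.5]
tcp_rot: [2.173, 1.564, -2.535]
contact_force: [-1.2, 0.1, -2.2]
grip_width: 47.4
[-1.15062001  0.06886111 -2.23156551] 47.39737026080771
[[-0.006 -1.    -0.004]
 [-0.004 -0.004  1.   ]
 [-1.     0.006 -0.004]]
(array([ 2.55, -0.03,  0.48]), array([ 0.004, -0.004, -0.006]), 'n rows >=', np.float64(0.6))
```

View pics/s7.png

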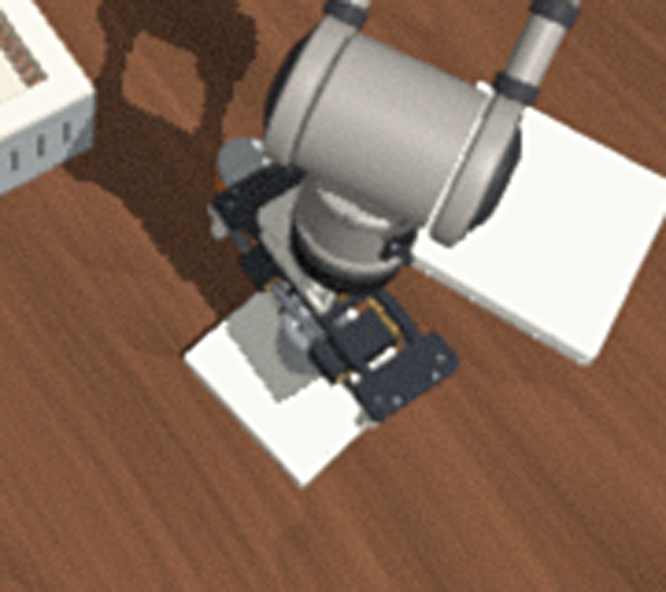

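The scene view shows the pan held over the smaller white board (crop (300,340)), with the jar clear behind the gripper (crop (240,155)). I now lower gently to contact.

```bash
python3 -m creep '[{"tx":0.6,"ty":0,"tz":0.3,"wx":0,"wy":-0.003,"wz":-0.006,"gripper":1},{"tx":1.2,"ty":0,"tz":0.4,"wx":0,"wy":-0.003,"wz":-0.006,"gripper":1},{"tx":1.7,"ty":0,"tz":0.4,"wx":0,"wy":-0.003,"wz":-0.006,"gripper":1},{"tx":2.1,"ty":0,"tz":0.4,"wx":0,"wy":-0.003,"wz":-0.006,"gripper":1},{"tx":2.4,"ty":0,"tz":0.4,"wx":0,"wy":-0.003,"wz":-0.006,"gripper":1},{"tx":2.4,"ty":0,"tz":0.4,"wx":0,"wy":-0.003,"wz":-0.006,"gripper":1}]'
python3 - <<'E'
from st import *
o=get_obs(); print(o["contact_force"],o["grip_width"]);print(rot(o["tcp_rot"]).round(3))
E
```

```text
time: 19.4
tool_pos: [437.3, 318.9, 27.1]
tcp_rot: [-1.3, 1.567, 0.275]
contact_force: [-0.3, -0.7, -2.6]
grip_width: 47.5
[-0.29290984 -0.65739737 -2.61648921] 47.536293420830766
[[ 0.004 -1.    -0.004]
 [ 0.001 -0.004  1.   ]
 [-1.    -0.004  0.001]]
```

```bash
python3 -m creep '[{"tx":0.1,"ty":0,"tz":0,"wx":0,"wy":0,"wz":0,"gripper":1},{"tx":0.2,"ty":0,"tz":0,"wx":0,"wy":0,"wz":0,"gripper":1},{"tx":0.3,"ty":0,"tz":0,"wx":0,"wy":0,"wz":0,"gripper":1},{"tx":0.4,"ty":0,"tz":0,"wx":0,"wy":0,"wz":0,"gripper":1},{"tx":0.4,"ty":0,"tz":0,"wx":0,"wy":0,"wz":0,"gripper":1}]'
```

```text
time: 19.82
tool_pos: [437.6, 319.0, 23.5]
tcp_rot: [-1.26, 1.566, 0.315]
contact_force: [0.3, -0.6, -2.9]
grip_width: 47.6
```

```bash
python3 -m creep '[{"tx":0.05,"ty":0,"tz":0,"wx":0,"wy":0,"wz":0,"gripper":1},{"tx":0.1,"ty":0,"tz":0,"wx":0,"wy":0,"wz":0,"gripper":1},{"tx":0.15,"ty":0,"tz":0,"wx":0,"wy":0,"wz":0,"gripper":1},{"tx":0.15,"ty":0,"tz":0,"wx":0,"wy":0,"wz":0,"gripper":1}]'
```

```text
time: 20.15
tool_pos: [437.6, 319.0, 22.1]
tcp_rot: [-1.256, 1.566, 0.319]
contact_force: [-0.4, 0.2, -2.5]
grip_width: 47.6
```

```bash
python3 -m creep '[{"tx":0.04,"ty":0,"tz":0,"wx":0,"wy":0,"wz":0,"gripper":1},{"tx":0.08,"ty":0,"tz":0,"wx":0,"wy":0,"wz":0,"gripper":1},{"tx":0.1,"ty":0,"tz":0,"wx":0,"wy":0,"wz":0,"gripper":1},{"tx":0.1,"ty":0,"tz":0,"wx":0,"wy":0,"wz":0,"gripper":1}]'
```

```text
time: 20.48
tool_pos: [437.8, 319.1, 21.6]
tcp_rot: [-1.252, 1.565, 0.323]
contact_force: [-1.3, -0.4, 2.5]
grip_width: 47.6
```

The pan is down: vertical force went from −2.6 to +2.5 N, at the expected height of 21.6. I open slowly.

```bash
python3 -m creep '[{"tx":-0.03,"ty":0,"tz":0,"wx":0,"wy":0,"wz":0,"gripper":-0.05},{"tx":-0.03,"ty":0,"tz":0,"wx":0,"wy":0,"wz":0,"gripper":-0.1},{"tx":-0.03,"ty":0,"tz":0,"wx":0,"wy":0,"wz":0,"gripper":-0.18},{"tx":-0.03,"ty":0,"tz":0,"wx":0,"wy":0,"wz":0,"gripper":-0.3},{"tx":-0.03,"ty":0,"tz":0,"wx":0,"wy":0,"wz":0,"gripper":-0.4},{"tx":-0.03,"ty":0,"tz":0,"wx":0,"wy":0,"wz":0,"gripper":-0.4}]'
python3 -m creep '[{"tx":-1,"ty":0,"tz":0,"wx":0,"wy":0,"wz":0,"gripper":-0.4},{"tx":-3,"ty":0,"tz":0,"wx":0,"wy":0,"wz":0,"gripper":-0.4},{"tx":-6,"ty":0,"tz":0,"wx":0,"wy":0,"wz":0,"gripper":-0.4},{"tx":-9,"ty":0,"tz":0,"wx":0,"wy":0,"wz":0,"gripper":-0.4},{"tx":-12,"ty":0,"tz":0,"wx":0,"wy":0,"wz":0,"gripper":-0.4},{"tx":-15,"ty":0,"tz":0,"wx":0,"wy":0,"wz":0,"gripper":-0.4},{"tx":-18,"ty":0,"tz":0,"wx":0,"wy":0,"wz":0,"gripper":-0.4},{"tx":-18,"ty":0,"tz":0,"wx":0,"wy":0,"wz":0,"gripper":-0.4}]'
python3 -m creep '[{"tx":-3,"ty":4,"tz":1,"wx":0,"wy":0,"wz":0,"gripper":-0.4},{"tx":-3,"ty":7,"tz":3,"wx":0,"wy":0,"wz":0,"gripper":-0.4},{"tx":-3,"ty":9,"tz":6,"wx":0,"wy":0,"wz":0,"gripper":-0.4},{"tx":-3,"ty":11,"tz":9,"wx":0,"wy":0,"wz":0,"gripper":-0.4},{"tx":-3,"ty":13,"tz":11,"wx":0,"wy":0,"wz":0,"gripper":-0.4},{"tx":-3,"ty":13,"tz":11,"wx":0,"wy":0,"wz":0,"gripper":-0.4}]'
python3 - <<'E'
from st import *
o=get_obs(); print(o["joint_positions"].round(2))
c={}
for n in ("scene","top"):
    c[n]=capture(n);pickle.dump(c[n],open(n+"8.pkl","wb"));cv2.imwrite(f"pics/{n}8.png",c[n]["frame"][:,:,::-1])
    X=cloud(c[n]);x,y,z=X[...,0],X[...,1],X[...,2]
    m=(z>70)&(z<86)&(abs(x-437)<50)&(abs(y-319)<50)
    print(n,m.sum(),cv2.minEnclosingCircle(X[m][:,:2].astype(np.float32)) if m.sum() else 0,np.median(z[m]))
    for k,(a,b) in dict(lid=(640,760)).items():
        mm=(z>200)&(z<262)&(x>640)&(x<740)&(abs(y+19)<80)
        if mm.sum()>20:
            A=np.c_[z[mm],np.ones(mm.sum())]; print("lid pts",mm.sum(),np.median(X[mm],0))
E
```

```text
time: 20.98
tool_pos: [437.7, 319.1, 21.4]
tcp_rot: [-1.248, 1.566, 0.327]
contact_force: [-0.8, 0.3, 0.3]
grip_width: 63.6
time: 21.65
tool_pos: [439.3, 320.3, 208.6]
tcp_rot: [-1.133, 1.554, 0.442]
contact_force: [0.4, 0.2, 0.5]
grip_width: 64.3
time: 22.15
tool_pos: [302.5, 431.1, 231.4]
tcp_rot: [-0.852, 1.566, 0.727]
contact_force: [-0.0, -0.6, -1.0]
grip_width: 64.4
[ 0.81  0.32  1.48 -0.    1.33 -0.77]
scene 239 ((437.06146240234375, 319.9646301269531), 25.142377853393555) 79.60360764070572
lid pts 643 [689.32387616  -1.34923563 252.79407777]
top 164 ((434.9869384765625, 319.67230224609375), 24.5035400390625) 78.51925025537139
lid pts 947 [683.00312714 -17.95753437 246.23434206]
```

View pics/scene8.png

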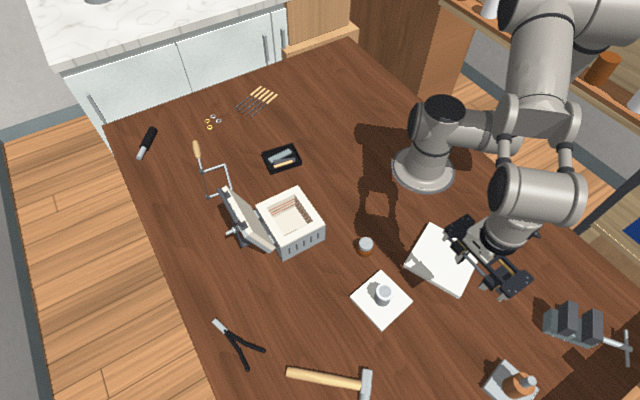

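View pics/top8.png

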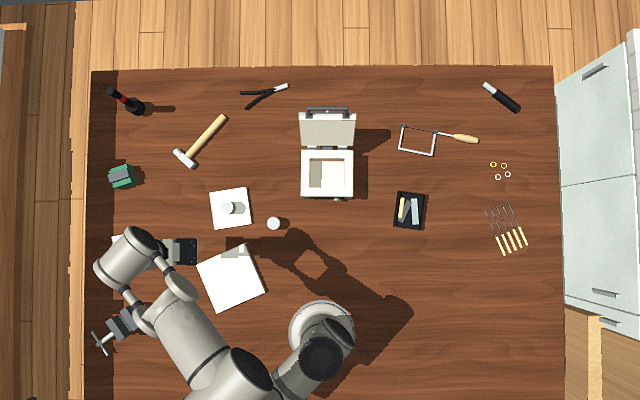

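Run:
```python
from h import *
for n in ("scene5","scene8","top8"):
    c=pickle.load(open(n+".pkl","rb"));X=cloud(c);x,y,z=X[...,0],X[...,1],X[...,2]
    q=np.array([-1,0,0]); 
    m=(z>150)&(z<245)&(x>630)&(x<740)&(abs(y+19)<75)
    P=X[m]
    for _ in range(4):
        A=np.c_[P[:,2],np.ones(len(P))]; s,*_=np.linalg.lstsq(A,P[:,0],rcond=None); r=P[:,0]-A@s; P=P[abs(r)<max(4,1.5*r.std())]
    print(n,len(P),"lean theta",np.pi/2+np.arctan(s[0]),"x@z200",s@[200,1])
```

```text
scene5 361 lean theta 1.9255560224089456 x@z200 665.7135605119511
scene8 357 lean theta 1.9249829881401503 x@z200 665.7444445078554
top8 842 lean theta 1.9272500387266094 x@z200 665.3210548429485
```

The pan top is at about 79 mm (16+62 = 78), so it is upright, and it sits about 1 mm from the board's centre. The lid angle is 1.925, unchanged since it was seated. The hammer, saw, tray and jar appear where they were. Handing in.

Run:
```python
from plant import *
print(close_job())
```

```text
the job is handed in; nothing more can be done
None
```

The lid is back on its stop bolt and the pan stands upright near the middle of the smaller white board. I handed the job in at about 22 s; no verdict is reported.

- **Lid:** I swung it back by its bar and met the stop at about 1.92 rad, creeping at under 20 mm/s. I seated it with 10.7 N at the bar, a little over the 6 to 8 N given and under the 15 N that strains it. The last pictures put it at 1.925 to 1.927 rad, the same as right after I let go.
- **Pan:** I carried it level and set it down with about 5 N. Its top measures 78.5 to 79.6 mm (78 expected). Its centre is at about (436, 320), 1 to 2 mm from the board's centre.
- **Other things:** By eye in the last pictures, the tray, jar, hammer and saw are where they were, and the gripper is clear of everything.

**What went wrong or disagreed:**
- **First grasp of the bar:** The jaws shut just above it, with a light touch at most. The cameras showed the fingertips about 20 mm short of the reported TCP, so I used that offset afterwards and the next grasp held.
- **Retract from the lid:** Joint 3 came to its lower limit of 0.04 rad and the move stopped short, touching nothing.

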